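Wind the air-track glider into the photogate with the folding-crank winch

TASK

Wind the glider along the air track with the hand winch until its flag stands in the middle between the two prongs of the photogate. The wheel is locked until its folding crank is swung fully out and the ball knob pushed home to latch it; once the flag is in place, pull the knob fully back out, which locks the wheel again, and fold the crank flat onto the wheel. Leave the other things on the bench where they are.

Things in the scene. Friction and masses are not known exactly. Their poses are not given: they have to be found in the camera images.
- rig: Fixed assembly 150 mm wide, 590 mm long: winch head with handwheel at its origin (on the bench under the wheel's centre, z up), a black air track, 40 mm square section, running along +y from 80 to 500 mm, top 100 mm above the bench. Crank, knob, wheel and glider are parts of it.
- timer_shelf (a point): Outer lower edge of the fixed shelf with a red counter-timer above the track beside the wheel, axes as the rig's; at (0, 60, 270) mm in the rig. Shelf and timer fill x -75 to 95, y 60 to 145, z 270 to 321 mm of the rig, on an 18 mm post at x 85, y 103 mm: a vertical tool has little room on the track side of the wheel.
- wheel_face (a point): Centre of the handwheel's face: aluminium disc, 140 mm diameter, 9 mm thick, centre 120 mm above the bench. z = the wheel's axis, out of the face, leaning 35 degrees from vertical away from the track (to the rig's -y). The frame turns with the wheel; the crank's pivot is at (0, -50, 24) mm in it. At winch_wheel = 0 its x axis is the rig's.
- crank_pivot (a point): Pivot of the folding crank between two steel cheeks (28 mm along the radius, 22 mm over both, 30 mm high), 50 mm from the wheel's axis, 24 mm above its face; axes as wheel_face, the pivot runs along x. At the start it is at the wheel's lowest edge, the side away from the track.
- knob_center (a point): Centre of the black ball knob, 28 mm diameter, on the crank's end, spinning freely about the crank; 75 mm from the pivot when pulled out, 63 mm when pushed in. Crank folded: it lies over the wheel, centre 24 mm above the face, 25 mm past the axis on the side opposite the pivot. The shank between ball and pivot is at most 15 mm thick.
- crank (a joint): Crank fold angle, rad: 0 = folded flat, pointing from the pivot across the wheel's axis; 1.571 = fully out at its stop, parallel to the wheel's axis. Stays where left (0.06 N m friction). It can be moved only while the knob is pulled out.
- knob_slide (a joint): Knob position along the crank, m: 0 = pulled out, 0.012 = pushed home to the pivot. About 4 N to slide; stays where left. Goes in only with the crank fully out (within about 5 degrees); then it holds the crank (with 8 degrees of play) and frees the wheel. Pulled out, it lets a sprung pawl snap between 8 teeth, which locks the wheel.
- winch_wheel (a joint): Wheel angle, rad, about 0 at the start; grows counter-clockwise seen facing the wheel (about its z axis), each turn drawing the glider 40 mm towards the winch; range -0.5 to 17.5. About 0.06 N m friction; stays where left. The pawl locks it with up to 0.3 rad of play about the multiples of pi/4; teeth stand half-way between.
- glider (a joint): Travel of the glider from its start towards the winch, m (0.040 per turn of the wheel, geared to it).
- flag_top (a point): Top of the glider's flag, a thin black upright plate, 12 mm along the track, 3 mm thick, 50 mm high, at the middle of the aluminium glider (56 x 110 mm). 159 mm above the bench.
- photogate: Fixed fork: two black 16 mm square prongs, 94 mm apart centre to centre, tops 165 mm above the bench, either side of the track, on a dark foot under it. Origin on the bench midway between them, y along the track as the rig's. The flag is in the middle when it has this origin's y. It is 40 to 95 mm from the flag's start, towards the winch.
- brass_mass: Bystander: brass mass, 48 mm diameter, 58 mm high, upright on the bench; origin at its underside.
- spare_glider: Bystander: short aluminium glider, 50 x 90 x 28 mm; origin at its underside.
- screwdriver: Bystander: screwdriver lying on the bench; origin at its underside.
There are look-alikes about, which are no part of the job. Several things have the shape of the photogate; the one meant has the colours described above.

How it is judged:
By the outcome, as a careful person would: the job done as asked, in the order asked, and still so for the second after the job is handed in, with the robot touching nothing.
It also fails if it takes over 70 s, if anything falls off the work surface, if the arm or the gripper's body presses on something with over 40 N, if the wrist force passes 120 N, or if a joint passes its speed limit or range.

ROBOT

A 7-joint arm with a two-finger parallel gripper is mounted at the origin on the work surface. World frame = base frame: x ahead of the robot, y to its left, z up, the work surface at z = 0. Lengths are in mm, angles in rad, forces in N, time in s.
With the tool pointing down it reaches from about 400 to 850 mm from the base axis. Payload 10.4 kg.
Tool frame: the origin (TCP) lies between the finger pads; the fingertips stand 19 mm ahead of it and the grasp point (between the pads) is the TCP; z points along the fingers, y is the direction in which the jaws open and shut (so a half turn about z gives the same grasp; the last joint's range is limited). The gripper opens to 87 mm and grips with 3 to 60 N. Pads are 19 mm wide; open, the fingers measure 117 mm over their backs; the gripper's body (75 mm by 190 mm) begins 51 mm behind the grasp point.
Start: joints at [1.166, 0.332, -0.065, 1.46, 0.022, 1.35, -0.088], TCP at [232.892, -580.01, 241.576] pointing down, gripper open.
Joint ranges: [-2.6, 2.6], [-0.5, 2.12], [-1.47, 1.34], [0.16, 2.42], [-1.27, 4.41], [0.06, 2.06], [-2.6, 2.6]. Speed limits (rad/s): [2.22, 2.22, 2.79, 2.79, 3.14, 3.14, 3.14].

INTERFACE

Orientations are given as a 3x3 rotation matrix whose columns are the frame's x, y, z axes.
In Python, from bench import robot, capture gives the robot as it stands.
- The arm moves only by the tool servo_tool, never from a script. Its argument "steps" is a list of rows, each a list of 7 numbers: the finger opening in cm, from 0 to 8.7, then the shift along the tool's x, y, z in cm, then the turn, a rotation vector about the tool's x, y, z in degrees. A call has 1 to 20 rows; each row is the pose to reach, as a shift and turn from the pose commanded when the call began, along the tool's axes at that moment; what a row does not reach only later rows make up. A row lasts 1/12 s, in which the tool goes at most 41.7 mm and 7.16 degrees, less where a joint would pass 70% of its speed; a pose out of reach is approached as far as the arm can. A call with a gripper value outside its range is refused whole. The fingers move at their own pace and stop on an object; the grip force is fixed at half the most. Time passes only in rows, so rows that repeat a pose let the fingers close. It gives the time, the measured TCP pose, the force and the opening at its end, in the units of the state.
- robot.read_state(): the state, without advancing time (a new reading comes with each control period).
- capture(name): name is "scene" or "side" or "wrist"; returns a dict with "frame" (384x512x3 uint8, blue, green, red), "camera_matrix" (3x3 intrinsics, pixels), "R" (3x3) and "t" (3): a world point X has camera coordinates R X + t. Camera axes: x right, y down, z forward; pixel columns grow to the right and rows downward; lengths in mm; the calibration is good to about 2 mm. The wrist camera is an equidistant fisheye: a pixel r from the principal point sees the ray r / f radians off the axis. A picture is of the moment at which its call begins. There is no depth.
- robot.close_job(): hands the job in, once; it reports no verdict.
The state is a dict: "t": time; "joint_positions": joint angles; "qvel": joint speeds; "effort": joint torques, N m; "tcp_pos": TCP position; "eef_rot": TCP orientation; "wrist_force": force on the tool from outside, world axes, zero at the start; "torque": the same for the moment, N m; "finger_gap": finger opening in mm.
Only numpy, scipy, OpenCV 4.12 (cv2) and the standard library are available. Lean on these libraries where they do the work, as an engineer would, in place of code of your own. Each camera call takes 0.05 s, during which the arm holds its last target.

## Working session

There is one attempt and no reset: what is moved stays moved. The work goes in short steps, Python scripts to look and compute and a tool call to move; the robot and the scene stay as the last step left them, time stands still between calls to the robot, and variables do not carry over. Pictures are saved under pics/ and viewed, and the job is handed in when it is done.

Besides the shell and the picture viewer there is one more tool, called after "Request:" as name(argument=value, ...), one argument or row to a line, values as JSON. servo_tool: Moves the arm, as the interface text tells. Its arguments: {"type":"object","properties":{"steps":{"type":"array","items":{"type":"array","items":{"type":"number"}}}},"required":["steps"]}

```bash
ls; mkdir -p pics
python3 - <<'E'
from bench import robot, capture
import cv2,json
s=robot.read_state()
for k,v in s.items(): print(k,v)
for n in ["scene","side","wrist"]:
    c=capture(n); cv2.imwrite(f"pics/{n}0.png",c["frame"]); print(n,c["camera_matrix"],c["R"],c["t"])
E
```

```text
pics
t 0.0
joint_positions [ 1.16641303  0.33289469 -0.06471225  1.46098279  0.02161064  1.34990139
 -0.08851593]
qvel [-5.22232190e-04 -3.45818963e-04  1.76348591e-04  1.11203129e-03
  3.25076777e-06 -1.68399720e-05 -9.78275049e-04]
effort [ 2.34630534e-04 -6.23254251e+01  2.45241757e-02 -3.89899850e+01
 -6.15145639e-02  3.97685997e-02  1.02065449e-04]
tcp_pos [ 232.71625259 -579.64877352  240.71991305]
eef_rot [[ 9.27994278e-01  3.72593920e-01 -6.25704717e-04]
 [ 3.72594437e-01 -9.27993295e-01  1.35242039e-03]
 [-7.67461661e-05 -1.48817248e-03 -9.99998890e-01]]
wrist_force [-0.15264721 -0.14754999 -0.61928189]
torque [0.00037866 0.02786894 0.04514149]
finger_gap 86.64841148035804
scene [[423.32840281   0.         252.08789368]
 [  0.         423.32840281 193.65775076]
 [  0.           0.           1.        ]] [[ 0.2533361   0.96720207 -0.0184655 ]
 [ 0.60852686 -0.17416991 -0.77418338]
 [-0.7520079   0.18489185 -0.63269196]] [-251.80915752 -160.07983075 1758.98167813]
side [[403.82595142   0.         250.578697  ]
 [  0.         403.82595142 188.76479639]
 [  0.           0.           1.        ]] [[ 0.99128309 -0.13158221 -0.00662964]
 [-0.06922512 -0.47737716 -0.87596742]
 [ 0.11209689  0.86879063 -0.4823247 ]] [-511.77691014  260.83303523  946.20049705]
wrist [[297.31863964   0.         261.20795912]
 [  0.         297.31863964 190.43186155]
 [  0.           0.           1.        ]] [[ 0.37195257 -0.92824669 -0.00305885]
 [-0.89365393 -0.35897849  0.26928998]
 [-0.2510656  -0.09742955 -0.96305428]] [-623.19493176  -32.85120637  391.73644103]
```

View pics/scene0.png

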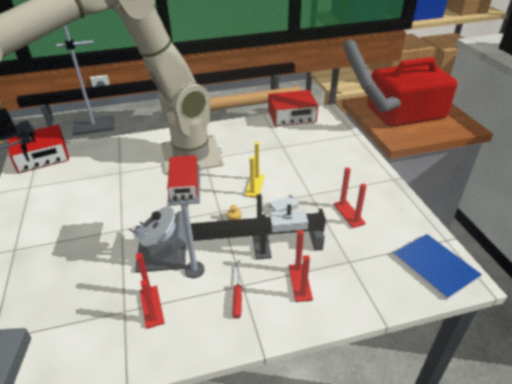

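View pics/side0.png

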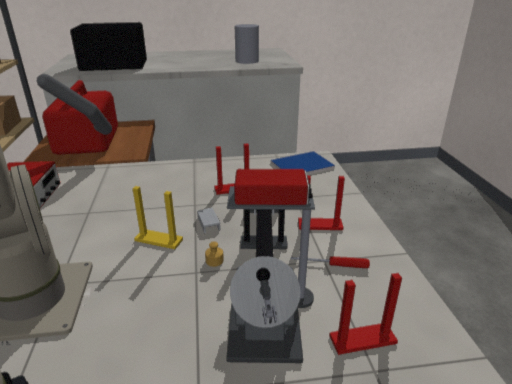

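View pics/wrist0.png

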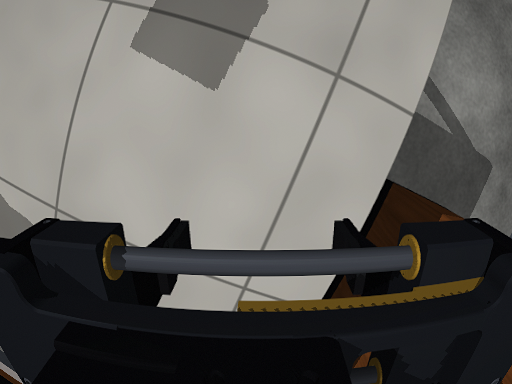

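```bash
cat > h.py <<'E'
import numpy as np, cv2
from bench import robot, capture
def ray(c,u,v):
    K=c["camera_matrix"];d=np.linalg.solve(K,[u,v,1.0]);R=np.array(c["R"]);t=np.array(c["t"])
    return -R.T@t, R.T@d
def onz(c,u,v,z):
    o,d=ray(c,u,v); return o+d*(z-o[2])/d[2]
def tri(ca,a,cb,b):
    o1,d1=ray(ca,*a);o2,d2=ray(cb,*b)
    A=np.stack([d1,-d2],1);s=np.linalg.lstsq(A,o2-o1,rcond=None)[0]
    p,q=o1+d1*s[0],o2+d2*s[1]
    return (p+q)/2,np.linalg.norm(p-q)
def proj(c,X):
    X=np.atleast_2d(X);p=X@np.array(c["R"]).T+np.array(c["t"]);p=p@np.array(c["camera_matrix"]).T
    return p[:,:2]/p[:,2:]
def crop(c,u0,v0,u1,v1,k,name):
    cv2.imwrite("pics/"+name+".png",cv2.resize(c["frame"][v0:v1,u0:u1],None,fx=k,fy=k,interpolation=cv2.INTER_CUBIC))
E
python3 - <<'E'
from h import *
crop(capture("scene"),120,140,350,330,3.4,"s1")
crop(capture("side"),190,150,390,370,2.7,"d1")
E
```

```text
(no output)
```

View pics/s1.png

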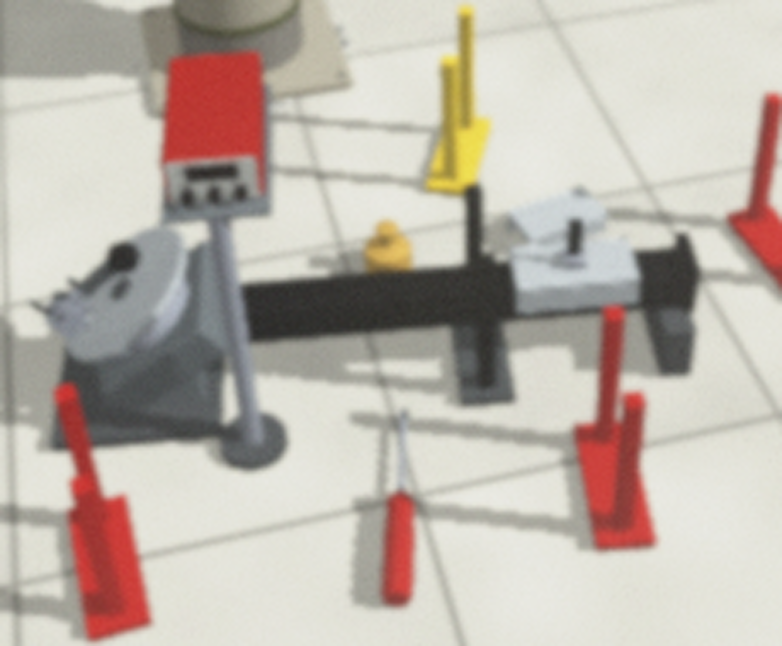

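View pics/d1.png

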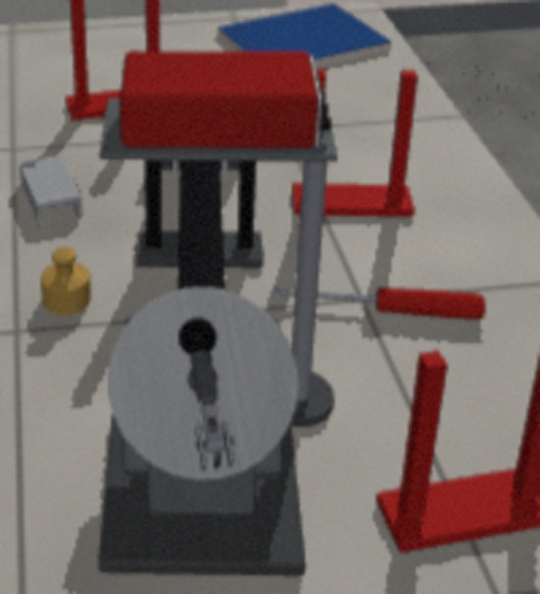

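Run:
```python
from h import *
cs=capture("scene");cd=capture("side")
S=lambda x,y:(120+x/3.4-.35,140+y/3.4-.35)
D=lambda x,y:(190+x/2.7-.3,150+y/2.7-.3)
print("knob",tri(cs,S(124,256),cd,D(197,336)))
print("gate far top z165",onz(cs,*S(473,188),165))
print("flag top z159",onz(cs,*S(575,221),159))
# base corners
print("side base corners z0", onz(cd,*D(101,570),0),onz(cd,*D(304,570),0))
print("scene base corners z0",onz(cs,*S(55,447),0))
print("shelf low edge z270", onz(cd,*D(101,156),270),onz(cd,*D(336,158),270))
print("shelf scene z270",onz(cs,*S(162,220),270),onz(cs,*S(268,216),270))
print("gate foot z0", onz(cs,*S(460,405),0),onz(cs,*S(513,400),0))
f=cv2.resize(cs["frame"][185:290,225:345],None,fx=6,fy=6,interpolation=cv2.INTER_CUBIC)
f=np.clip(255*(f/255.)**0.45,0,255).astype('uint8')
cv2.imwrite("pics/gate1.png",f)
f=cv2.resize(cd["frame"][235:370,215:320],None,fx=4.4,fy=4.4,interpolation=cv2.INTER_CUBIC)
cv2.imwrite("pics/wheel1.png",f)
```

```text
knob (array([ 518.93461416, -163.44300018,  156.56404809]), np.float64(1.4278076209264983))
gate far top z165 [521.74299693 147.87807897 165.        ]
flag top z159 [583.16414882 223.61966401 159.        ]
side base corners z0 [ 439.21937497 -228.51227472    0.        ] [ 586.05509165 -248.78003231    0.        ]
scene base corners z0 [ 575.21993663 -253.63547528    0.        ]
shelf low edge z270 [459.68082907 -92.14768234 270.        ] [ 626.61579988 -118.92190047  270.        ]
shelf scene z270 [ 616.77351505 -124.13011246  270.        ] [634.42273311 -45.06590399 270.        ]
gate foot z0 [624.2694853  105.96737906   0.        ] [ 6.31435887e+02  1.54088713e+02 -1.13686838e-13]
```

View pics/gate1.png

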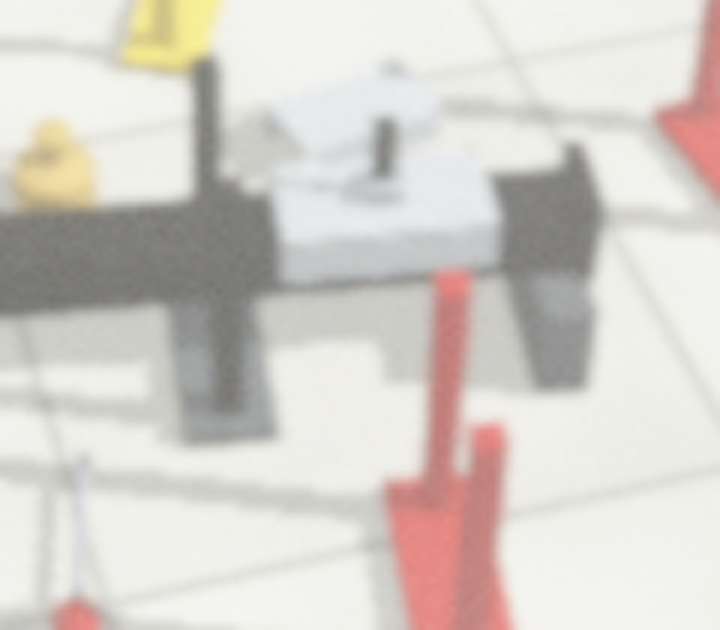

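View pics/wheel1.png

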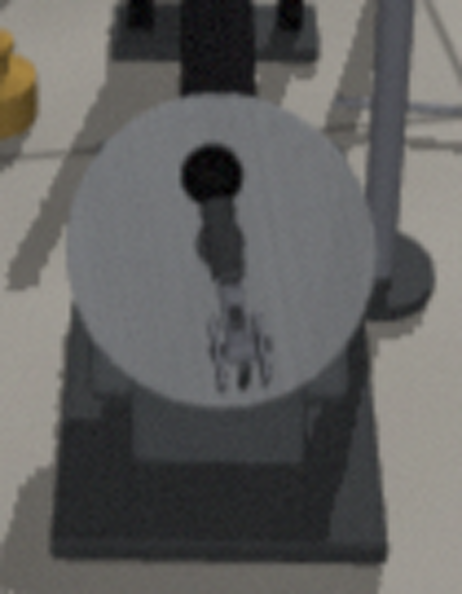

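Run:
```python
from h import *
cs=capture("scene");cd=capture("side")
# side knob: darkest blob
g=cv2.cvtColor(cd["frame"],cv2.COLOR_BGR2GRAY).astype(int)
def blob(g,u0,v0,u1,v1,th):
    m=(g[v0:v1,u0:u1]<th).astype('uint8');n,l,st,ce=cv2.connectedComponentsWithStats(m)
    return [(st[i][4],ce[i]+[u0,v0],st[i][:4]+[u0,v0,0,0]) for i in range(1,n) if st[i][4]>20]
print("side",blob(g,245,260,285,295,25),blob(g,245,260,285,295,35))
gs=cv2.cvtColor(cs["frame"],cv2.COLOR_BGR2GRAY).astype(int)
print("scene",blob(gs,145,205,175,230,50),blob(gs,145,205,175,230,70))
print(gs[206:226,146:170])
# wheel mask side
m=cv2.inRange(cd["frame"],(85,85,85),(150,150,150))
cv2.imwrite("pics/m.png",cv2.resize(m[235:370,215:320],None,fx=4.4,fy=4.4))
```

```text
side [(np.int32(112), array([262.61607143, 274.22321429]), array([257, 269,  12,  12]))] [(np.int32(124), array([262.76612903, 274.33870968]), array([257, 269,  13,  12]))]
scene [] [(np.int32(44), array([155.45454545, 215.93181818]), array([152, 213,   8,   7]))]
[[226 227 226 227 228 227 226 227 226 226 226 224 225 226 224 220 217 211
  206 194 184 166 160 167]
 [227 227 227 227 227 226 226 226 227 225 226 225 224 223 215 207 198 190
  181 173 167 163 163 167]
 [227 228 227 226 226 227 226 225 227 225 224 219 216 210 196 183 173 165
  162 160 159 157 157 160]
 [228 227 227 226 226 227 225 225 222 218 212 207 200 189 173 161 156 157
  155 158 154 156 156 159]
 [226 226 226 226 227 223 221 212 204 196 181 171 167 162 159 157 155 154
  156 156 155 158 158 156]
 [227 227 225 226 224 216 200 180 155 134 123 117 121 136 146 150 154 156
  158 157 157 160 158 156]
 [226 226 225 225 221 200 167 129  96  79  72  74  82 104 130 144 154 156
  156 156 159 158 160 155]
 [226 224 225 223 213 180 130  82  62  51  51  53  61  78 114 138 152 155
  157 156 157 160 156 155]
 [227 227 225 221 202 159  
[... 485 characters left out ...]
64 128 101  81  74  66  65  65  67  74  77  93 120 140 151 153 153
  155 151 153 153 155 159]
 [161 122  97  88  77  75  76  87  99 103 102 113 128 141 150 156 152 155
  152 155 151 153 153 155]
 [120  99  89  82  80  88  96 110 126 117 114 122 138 149 152 154 150 154
  152 157 153 152 153 160]
 [ 96  85  84  85  95 107 122 127 122 108 102 112 130 147 153 154 152 154
  157 156 154 154 154 161]
 [ 86  82  86 100 119 129 132 125 107  90  87 102 122 141 152 152 153 153
  155 155 157 154 158 166]
 [ 84  87 102 120 135 140 127 111  92  81  87 102 125 146 150 156 151 155
  154 157 156 159 162 174]
 [ 92 103 123 138 144 139 124  98  84  81  96 114 138 149 155 156 157 154
  150 156 155 155 168 186]]
```

View pics/m.png

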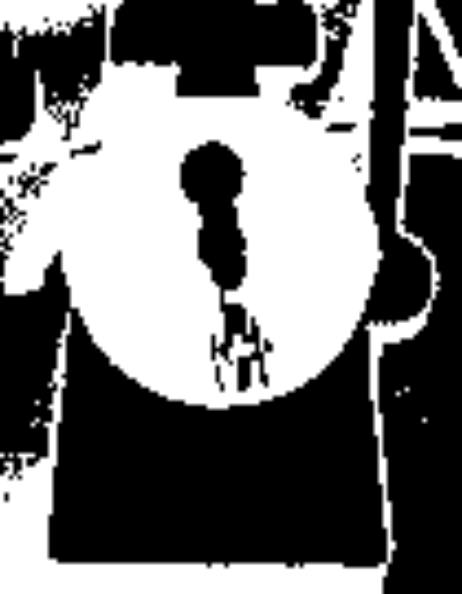

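Run:
```python
from h import *
cs=capture("scene");cd=capture("side")
print("wheel",onz(cd,264.9,291.6,120))
print("knob",tri(cs,(155.8,215.6),cd,(262.7,274.3)), onz(cd,262.7,274.3,154))
psi=np.deg2rad(-8.7);O=np.array([524.2,-163.3,0])
Rr=np.array([[np.cos(psi),-np.sin(psi),0],[np.sin(psi),np.cos(psi),0],[0,0,1]])
w=lambda *p:O+Rr@np.array(p)
a=np.deg2rad(35);Rw=np.array([[1,0,0],[0,np.cos(a),-np.sin(a)],[0,np.sin(a),np.cos(a)]])
k=Rw@[0,25,24]+[0,0,120];pv=Rw@[0,-50,24]+[0,0,120]
for n,p in dict(c=w(0,0,120),knob=w(*k),piv=w(*pv),sh1=w(-75,60,270),sh2=w(95,60,270),end=w(0,500,100),end1=w(-20,500,100),end2=w(20,500,100),foot=w(85,103,0),t1=w(-20,500,100)).items():
    print(n,p.round(1),"scene",proj(cs,p).round(1),"side",proj(cd,p).round(1))
for n,(u,v) in dict(endtop=(321.5,209.5)).items(): print(onz(cs,u,v,100))
```

```text
wheel [ 522.44668103 -174.02421841  120.        ]
knob (array([ 519.48439975, -164.12399243,  155.73275121]), np.float64(0.41063790408599016)) [ 519.72657774 -161.88130283  154.        ]
c [ 524.2 -163.3  120. ] scene [[158.2 225.4]] side [[264.9 287.8]]
knob [ 525.2 -156.7  154. ] scene [[158.7 216.8]] side [[265.  272.3]]
piv [ 515.9 -217.4  111. ] scene [[140.1 229.2]] side [[265.2 311.6]]
sh1 [459.1 -92.6 270. ] scene [[172.6 168.2]] side [[226.9 207.6]]
sh2 [ 627.2 -118.4  270. ] scene [[170.  206.5]] side [[314.4 208. ]]
end [599.8 330.9 100. ] scene [[322.9 216.3]] side [[263.  180.3]]
end1 [580.1 334.  100. ] scene [[321.4 212. ]] side [[256.6 180.3]]
end2 [619.6 327.9 100. ] scene [[324.4 220.7]] side [[269.5 180.3]]
foot [623.8 -74.3   0. ] scene [[197.1 270.8]] side [[300.  296.2]]
t1 [580.1 334.  100. ] scene [[321.4 212. ]] side [[256.6 180.3]]
[569.05590389 338.74747455 100.        ]
```

```bash
cat >> h.py <<'E'
from scipy.spatial.transform import Rotation as Ro
psi=np.deg2rad(-8.7);O=np.array([521.,-169.,0])
Rr=np.array([[np.cos(psi),-np.sin(psi),0],[np.sin(psi),np.cos(psi),0],[0,0,1]])
a35=np.deg2rad(35);Rw=np.array([[1,0,0],[0,np.cos(a35),-np.sin(a35)],[0,np.sin(a35),np.cos(a35)]])
WR=Rr@Rw               # wheel frame at angle 0
def rw(p): return O+Rr@np.array(p,float)      # rig->world
def ww(p,th=0): return O+[0,0,120]+WR@Ro.from_euler('z',th).as_matrix()@np.array(p,float)
def rig(P): return Rr.T@(np.array(P)-O)
TR=np.stack([WR[:,1],WR[:,0],-WR[:,2]],1)
def rel(P,R=None,s=None):
    s=s or robot.read_state();T=np.array(s["eef_rot"])
    d=T.T@(np.array(P)-np.array(s["tcp_pos"]))/10
    r=Ro.from_matrix(T.T@R).as_rotvec(degrees=True) if R is not None else np.zeros(3)
    return np.r_[d,r].round(2)
def st():
    s=robot.read_state();print("t",round(s["t"],2),"tcp",np.round(s["tcp_pos"],1),"F",np.round(s["wrist_force"],1),"gap",round(s["finger_gap"],1),"q",np.round(s["joint_positions"],2));return s
def wproj(c,X):
    K=c["camera_matrix"];p=np.array(c["R"])@np.array(X)+np.array(c["t"]);th=np.arctan2(np.hypot(p[0],p[1]),p[2]);ph=np.arctan2(p[1],p[0])
    return np.array([K[0,2]+K[0,0]*th*np.cos(ph),K[1,2]+K[1,1]*th*np.sin(ph)])
def wray(c,u,v):
    K=c["camera_matrix"];x=(u-K[0,2])/K[0,0];y=(v-K[1,2])/K[1,1];th=np.hypot(x,y)
    d=np.array([x/th*np.sin(th),y/th*np.sin(th),np.cos(th)]);R=np.array(c["R"]);return -R.T@np.array(c["t"]),R.T@d
def wonz(c,u,v,z):
    o,d=wray(c,u,v);return o+d*(z-o[2])/d[2]
E
python3 - <<'E'
from h import *
st(); print(ww([0,25,24]),ww([0,25,174])); print(rel(ww([0,25,194]),TR))
E
```

```text
t 0.55 tcp [ 232.9 -580.   241.6] F [-0.9 -0.9 -0.5] gap 86.7 q [ 1.17  0.33 -0.06  1.46  0.02  1.35 -0.09]
[ 522.01540884 -162.36427352  153.99905997] [ 509.0014625  -247.41079366  276.87186662]
[ 37.43 -19.59  -5.17  18.13  31.77 -57.5 ]
```

Request:
servo_tool(
  steps=[
    [8.7,10,-5,-5.2,4,8,-14],
    [8.7,20,-10,-5.2,9,16,-29],
    [8.7,30,-15,-5.2,14,24,-44],
    [8.7,37.4,-19.6,-5.2,18,31.8,-57.5],
    [8.7,37.4,-19.6,-5.2,18,31.8,-57.5],
    [8.7,37.4,-19.6,-5.2,18,31.8,-57.5],
    [8.7,37.4,-19.6,-5.2,18,31.8,-57.5],
    [8.7,37.4,-19.6,-5.2,18,31.8,-57.5],
    [8.7,37.4,-19.6,-5.2,18,31.8,-57.5],
    [8.7,37.4,-19.6,-5.2,18,31.8,-57.5],
    [8.7,37.4,-19.6,-5.2,18,31.8,-57.5],
    [8.7,37.4,-19.6,-5.2,18,31.8,-57.5],
    [8.7,37.4,-19.6,-5.2,18,31.8,-57.5],
    [8.7,37.4,-19.6,-5.2,18,31.8,-57.5],
  ],
)

```text
t: 1.72
tcp_pos: [506.1, -260.2, 293.4]
eef_rot: [[0.126, 0.988, 0.089], [0.811, -0.154, 0.565], [0.572, 0.002, -0.82]]
wrist_force: [0.3, -0.0, 1.1]
finger_gap: 86.9
```

Run:
```python
from h import *
st(); print(rel(ww([0,25,194]),TR))
c=capture("wrist");cv2.imwrite("pics/w1.png",cv2.resize(c["frame"],None,fx=1.5,fy=1.5))
for p in [[0,25,24],[0,-50,24],[0,0,0]]: print(wproj(c,ww(p))*1.5)
```

```text
t 1.72 tcp [ 506.1 -260.2  293.4] F [ 0.3 -0.   1.1] gap 86.9 q [ 0.99  0.43 -0.42  1.37 -0.38  1.64  0.45]
[ 0.12  0.09  0.11  0.17  0.12 -0.09]
[393.2261672  265.77657522]
[393.41419912 360.33913532]
[393.13685031 289.76654053]
```

View pics/w1.png

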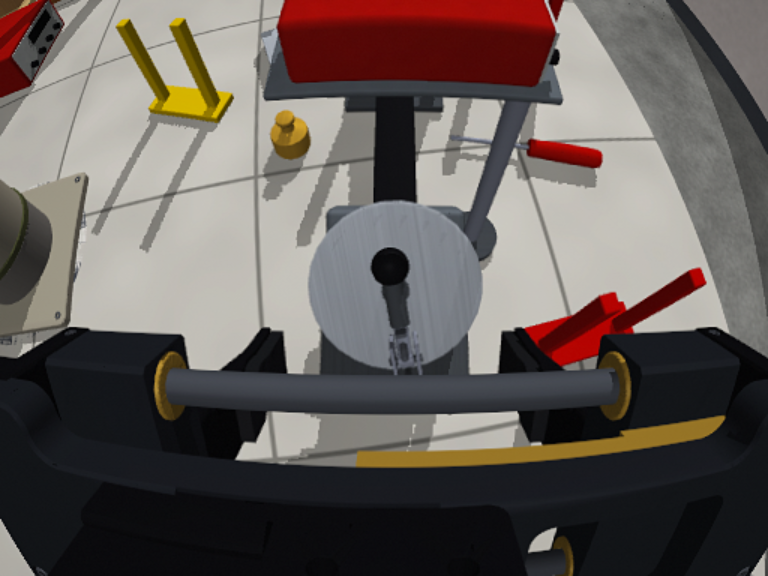

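Run:
```python
from h import *
c=capture("wrist");f=c["frame"]
g=cv2.cvtColor(f,cv2.COLOR_BGR2GRAY)
cv2.imwrite("pics/w1c.png",cv2.resize(f[125:260,195:335],None,fx=4.4,fy=4.4,interpolation=cv2.INTER_CUBIC))
m=(g[165:205,240:280]<35).astype('uint8');n,l,stt,ce=cv2.connectedComponentsWithStats(m);i=1+stt[1:,4].argmax();print("knob",ce[i]+[240,165],stt[i])
```

```text
knob [259.63672655 177.48303393] [  8   0  25  29 501]
```

View pics/w1c.png

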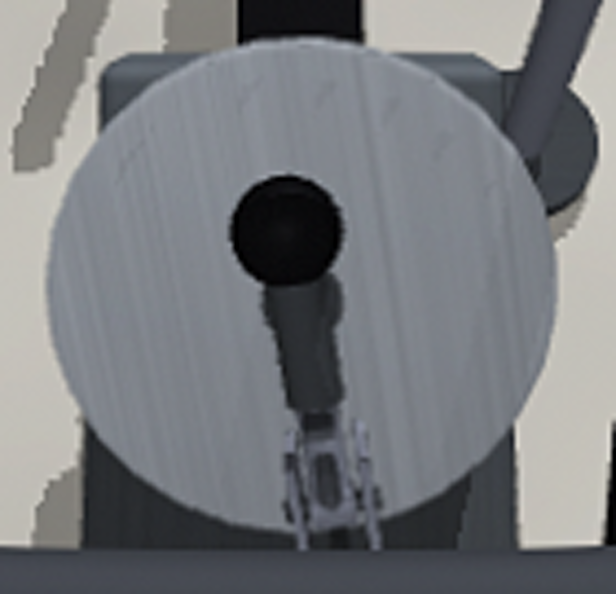

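Run:
```python
from h import *
c=capture("wrist")
W=wonz(c,263.2,189.4,120);o,d=wray(c,259.8,177.1)
n=WR[:,2];P0=W+24*n
k=o+d*((P0-o)@n)/(d@n); o,d=wray(c,270,234.8);pv=o+d*((P0-o)@n)/(d@n)
print("W",W,"knob",k,"piv",pv);print("knob,piv in wheel frame",WR.T@(k-W),WR.T@(pv-W))
for p in [(0,500,100),(0,90,100)]: print(wproj(c,rw(p)))
# track centre line at two rows: where in image
g=cv2.cvtColor(c["frame"],cv2.COLOR_BGR2GRAY)
for v in (75,85,95,105,115,125,130):
    r=np.where(g[v,235:290]<40)[0]+235; 
    if len(r): print(v,r.min(),r.max(), rig(wonz(c,r.min()-.5,v,100)),rig(wonz(c,r.max()+.5,v,100)))
```

```text
W [ 523.06332448 -164.62618751  120.        ] knob [ 519.6752329  -160.97220017  151.46885443] piv [ 522.56352573 -218.44771734  111.99303571]
knob,piv in wheel frame [-3.90181294 20.58872126 24.        ] [  7.64704074 -48.23526839  24.        ]
[260.71665298 -20.78787201]
[261.67168062 135.35576589]
75 251 275 [-16.77499973 200.16185163 100.        ] [ 21.99350984 200.08717105 100.        ]
85 250 275 [-17.97004823 179.51924568 100.        ] [ 21.36610377 179.41365077 100.        ]
95 250 275 [-17.64547555 159.97454155 100.        ] [ 20.78886026 159.86493709 100.        ]
105 250 276 [-17.350232   141.42394182 100.        ] [ 21.70621857 141.32190198 100.        ]
115 249 276 [-18.50031509 123.77207037 100.        ] [ 21.18524083 123.64671653 100.        ]
125 249 276 [-18.22889235 106.88303643 100.        ] [ 20.70342618 106.75453499 100.        ]
130 249 276 [-18.10241941  98.70451319 100.        ] [ 20.47608697  98.57453755 100.        ]
```

Run:
```python
from h import *
c=capture("wrist");cs=capture("scene");cd=capture("side")
L=[wray(c,259.8,177.1),ray(cs,155.8,215.6),ray(cd,262.7,274.3)]
def mult(L,w):
    A=np.zeros((3,3));b=np.zeros(3)
    for (o,d),wi in zip(L,w):
        d=d/np.linalg.norm(d);M=(np.eye(3)-np.outer(d,d))*wi;A+=M;b+=M@o
    X=np.linalg.solve(A,b);return X,[round(np.linalg.norm(np.cross(X-o,d/np.linalg.norm(d))),1) for o,d in L]
print(mult(L,[1,1,1]),mult(L,[1,0.1,.5]),mult([L[0],L[2]],[1,1]))
crop(cd,210,120,330,210,6,"d2")
```

```text
(array([ 519.54022619, -163.51570529,  155.82408272]), [np.float64(1.0), np.float64(0.8), np.float64(0.3)]) (array([ 519.55220952, -162.53873802,  155.12347446]), [np.float64(0.3), np.float64(1.8), np.float64(0.4)]) (array([ 519.70022523, -161.67458723,  153.82916444]), [np.float64(0.1), np.float64(0.1)])
```

View pics/d2.png

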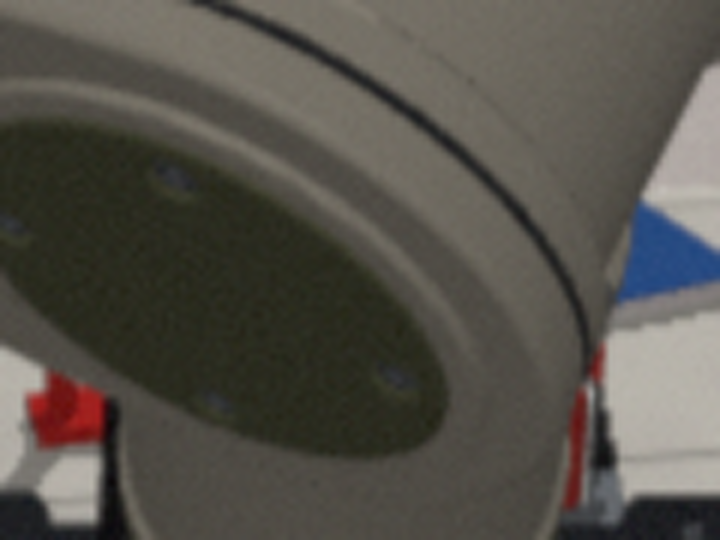

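```bash
sed -i 's/deg2rad(-8.7);O=.*/deg2rad(-9.0);O=np.array([522.7,-169.2,0])/' h.py
cat >> h.py <<'E'
def TRt(th):
    W=WR@Ro.from_euler('z',th).as_matrix();return np.stack([W[:,1],W[:,0],-W[:,2]],1)
E
python3 - <<'E'
from h import *
st();print(ww([0,25,24],.166));print(rel(ww([0,25,56],.166),TRt(.166)),rel(ww([0,25,26],.166),TRt(.166)))
E
```

```text
t 2.02 tcp [ 506.6 -259.4  293.6] F [-0.1  0.4  0.5] gap 87.1 q [ 0.99  0.43 -0.43  1.37 -0.38  1.64  0.45]
[ 519.62599392 -162.2014993   153.80194483]
[ 0.03 -0.23 13.88 -0.02  0.06 -9.29] [ 0.03 -0.23 16.88 -0.02  0.06 -9.29]
```

Request:
servo_tool(
  steps=[
    [7,0,-0.1,3,0,0,-5],
    [7,0,-0.2,6,0,0,-9.3],
    [7,0,-0.2,9,0,0,-9.3],
    [7,0,-0.2,12,0,0,-9.3],
    [7,0,-0.2,13,0,0,-9.3],
    [7,0,-0.2,13,0,0,-9.3],
    [7,0,-0.2,13,0,0,-9.3],
  ],
)

```text
t: 2.6
tcp_pos: [516.6, -185.7, 187.9]
eef_rot: [[-0.038, 0.995, 0.089], [0.824, -0.019, 0.566], [0.565, 0.095, -0.82]]
wrist_force: [-0.7, -0.7, 0.3]
finger_gap: 70.5
```

Run:
```python
from h import *
st();print(rel(ww([0,25,26],.166),TRt(.166)))
c=capture("wrist");cv2.imwrite("pics/w2.png",cv2.resize(c["frame"],None,fx=1.5,fy=1.5))
print(1.5*wproj(c,ww([0,25,24],.166)))
```

```text
t 2.6 tcp [ 516.6 -185.7  187.9] F [-0.7 -0.7  0.3] gap 70.5 q [ 0.96  0.44 -0.49  1.61 -0.38  1.38  0.62]
[ 0.   -0.07  3.95 -0.03  0.05  0.06]
[391.16177817 334.64794604]
```

View pics/w2.png

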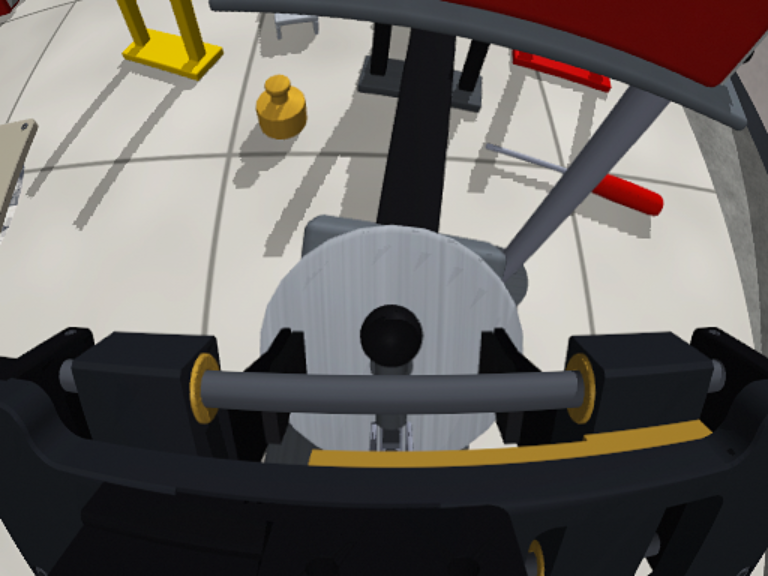

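Request:
servo_tool(
  steps=[
    [7,0,0,2,0,0,0],
    [7,0,0,3.5,0,0,0],
    [7,0,0,3.9,0,0,0],
    [7,0,0,3.9,0,0,0],
    [2,0,0,3.9,0,0,0],
    [2,0,0,3.9,0,0,0],
    [2,0,0,3.9,0,0,0],
    [2,0,0,3.9,0,0,0],
    [2,0,0,3.9,0,0,0],
    [2,0,0,3.9,0,0,0],
    [2,0,0,3.9,0,0,0],
  ],
)

```text
t: 3.57
tcp_pos: [519.9, -162.9, 155.1]
eef_rot: [[-0.038, 0.995, 0.089], [0.824, -0.019, 0.566], [0.565, 0.095, -0.82]]
wrist_force: [-0.1, 0.5, 0.2]
finger_gap: 30.9
```

Run:
```python
from h import *
st();print(rel(ww([0,25,26],.166),TRt(.166)))
for k in range(1,11):
    p=k*np.pi/20; print(k, (75*np.cos(p)-75).round(1),(75*np.sin(p)).round(1))
```

```text
t 3.57 tcp [ 519.9 -162.9  155.1] F [-0.1  0.5  0.2] gap 30.9 q [ 0.94  0.45 -0.5   1.66 -0.38  1.3   0.62]
[-0.02 -0.04 -0.06 -0.06  0.03  0.07]
1 -0.9 11.7
2 -3.7 23.2
3 -8.2 34.0
4 -14.3 44.1
5 -22.0 53.0
6 -30.9 60.7
7 -41.0 66.8
8 -51.8 71.3
9 -63.3 74.1
10 -75.0 75.0
```

Request:
servo_tool(
  steps=[
    [2,0,0,0,0,0,0],
    [2,0,0,0,0,0,0],
    [2,0,0,-0.6,0,0,0],
    [2,-0.1,0,-1.2,0,0,0],
    [2,-0.2,0,-1.8,0,0,0],
    [2,-0.4,0,-2.3,0,0,0],
    [2,-0.4,0,-2.3,0,0,0],
  ],
)

```text
t: 4.15
tcp_pos: [518.1, -180.0, 172.6]
eef_rot: [[-0.038, 0.995, 0.089], [0.824, -0.02, 0.566], [0.565, 0.095, -0.819]]
wrist_force: [-1.0, 1.1, -0.2]
finger_gap: 26.4
```

Run:
```python
from h import *
s=st();print(WR.T@s["wrist_force"], s["torque"])
c=capture("wrist");cv2.imwrite("pics/w3.png",cv2.resize(c["frame"],None,fx=1.5,fy=1.5))
```

```text
t 4.15 tcp [ 518.1 -180.   172.6] F [-1.   1.1 -0.2] gap 26.4 q [ 0.96  0.45 -0.49  1.63 -0.38  1.34  0.63]
[-1.14518168  0.66236297 -0.64803707] [-0.42500417  0.31756931  0.14889068]
```

View pics/w3.png

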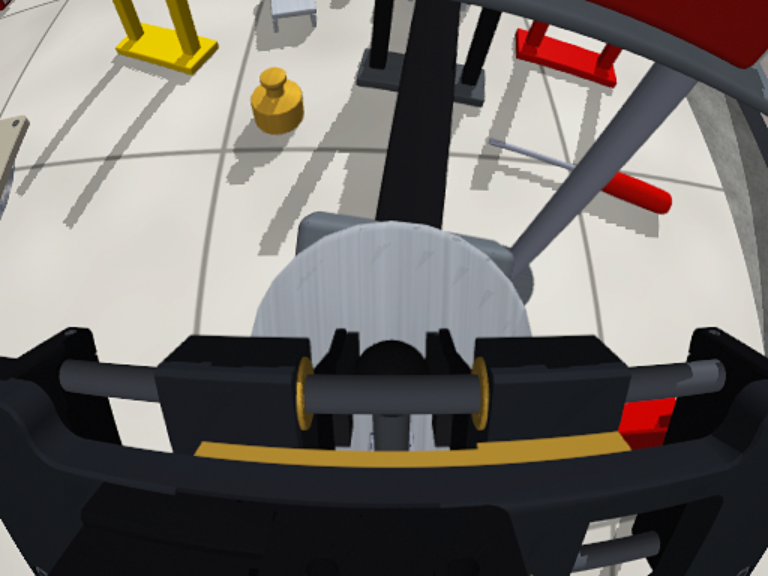

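Run:
```python
from h import *
s=st();c=capture("wrist")
T=np.array(s["eef_rot"]);p=np.array(s["tcp_pos"])
print("tcp proj",1.5*wproj(c,p),"ahead 5",1.5*wproj(c,p+5*T[:,2]))
print("folded knob",1.5*wproj(c,ww([0,25,24],.166)))
cd=capture("side");crop(cd,200,200,330,330,4.5,"d3")
```

```text
t 4.2 tcp [ 518.1 -179.5  172.2] F [-1.7  0.2 -1.1] gap 26.4 q [ 0.96  0.45 -0.49  1.63 -0.38  1.34  0.63]
tcp proj [392.94211924 377.48979515] ahead 5 [392.91925634 371.30950979]
folded knob [391.38056922 341.21429307]
```

View pics/d3.png

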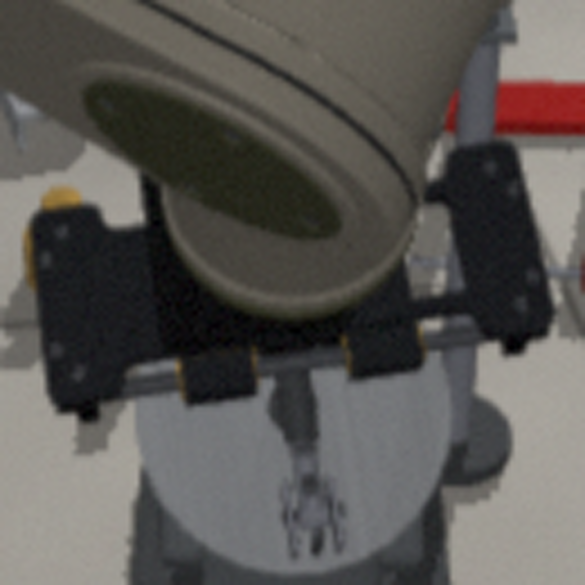

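Request:
servo_tool(
  steps=[
    [2,-0.2,0,-0.6,0,0,0],
    [2,-0.4,0,-1.1,0,0,0],
    [2,-0.7,0,-1.6,0,0,0],
    [2,-1.0,0,-2.1,0,0,0],
    [2,-1.4,0,-2.6,0,0,0],
    [2,-1.8,0,-3.0,0,0,0],
    [2,-2.25,0,-3.4,0,0,0],
    [2,-2.7,0,-3.8,0,0,0],
    [2,-3.2,0,-4.1,0,0,0],
    [2,-3.7,0,-4.4,0,0,0],
    [2,-4.25,0,-4.6,0,0,0],
    [2,-4.8,0,-4.8,0,0,0],
    [2,-4.8,0,-4.8,0,0,0],
  ],
)

```text
t: 5.38
tcp_pos: [515.7, -247.5, 183.7]
eef_rot: [[-0.037, 0.995, 0.09], [0.824, -0.021, 0.566], [0.565, 0.095, -0.82]]
wrist_force: [-1.1, -0.9, 3.7]
finger_gap: 26.1
```

Run:
```python
from h import *
s=st();print(WR.T@s["wrist_force"], s["torque"]);print(Ro.from_euler('z',-.166).as_matrix()@WR.T@(s["tcp_pos"]-ww([0,0,0])))
c=capture("wrist");cv2.imwrite("pics/w4.png",cv2.resize(c["frame"],None,fx=1.5,fy=1.5))
```

```text
t 5.38 tcp [ 515.7 -247.5  183.7] F [-1.1 -0.9  3.7] gap 26.1 q [ 0.99  0.52 -0.45  1.5  -0.34  1.44  0.67]
[-0.9633485   1.21074088  3.65026446] [-0.2366945   0.19443276  0.14594728]
[  0.64383963 -28.15756656  97.18574333]
```

View pics/w4.png

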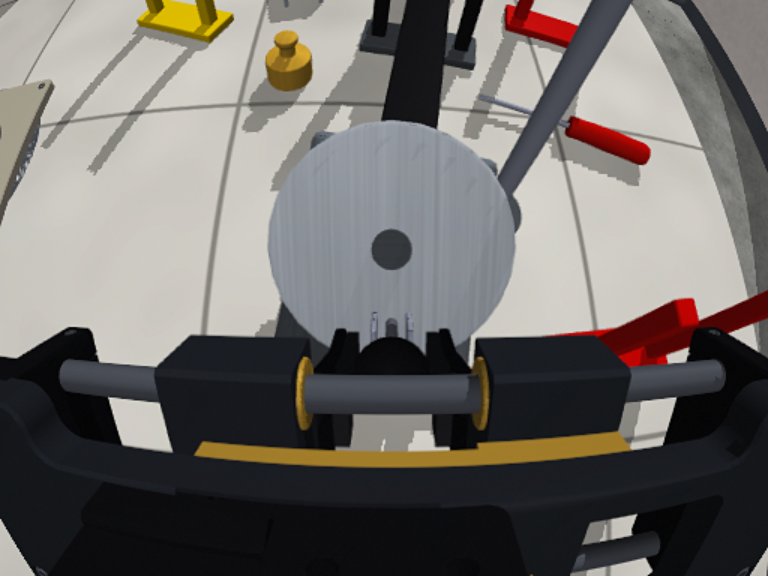

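Request:
servo_tool(
  steps=[
    [2,-0.6,0,-0.15,0,0,0],
    [2,-1.1,0,-0.25,0,0,0],
    [2,-1.6,0,-0.3,0,0,0],
    [2,-2.0,0,-0.35,0,0,0],
    [2,-2.4,0,-0.35,0,0,0],
    [2,-2.5,0,-0.35,0,0,0],
    [2,-2.5,0,-0.35,0,0,0],
  ],
)

```text
t: 6.02
tcp_pos: [516.3, -268.7, 172.5]
eef_rot: [[-0.038, 0.995, 0.089], [0.824, -0.019, 0.566], [0.565, 0.095, -0.819]]
wrist_force: [-1.3, -0.4, 4.2]
finger_gap: 26.5
```

Run:
```python
from h import *
s=st();print(WR.T@s["wrist_force"], s["torque"]);print(Ro.from_euler('z',-.166).as_matrix()@WR.T@(s["tcp_pos"]-ww([0,0,0])))
```

```text
t 6.02 tcp [ 516.3 -268.7  172.5] F [-1.3 -0.4  4.2] gap 26.5 q [ 1.    0.56 -0.44  1.46 -0.32  1.45  0.69]
[-1.19266301  1.89602972  3.77302417] [-0.13360035  0.18128346  0.18158485]
[  0.64604244 -52.02607775  99.88474074]
```

Request:
servo_tool(
  steps=[
    [2,-0.2,0,0,0,0,0],
    [2,-0.4,0,0,0,0,0],
    [2,-0.4,0,0,0,0,0],
  ],
)

```text
t: 6.27
tcp_pos: [516.7, -270.4, 170.8]
eef_rot: [[-0.04, 0.995, 0.088], [0.823, -0.018, 0.568], [0.567, 0.095, -0.818]]
wrist_force: [-2.6, 4.8, 7.0]
finger_gap: 26.4
```

Run:
```python
from h import *
s=st();print(WR.T@s["wrist_force"], s["torque"]);print(Ro.from_euler('z',-.166).as_matrix()@WR.T@(s["tcp_pos"]-ww([0,0,0])))
c=capture("wrist");cv2.imwrite("pics/w5.png",cv2.resize(c["frame"],None,fx=1.5,fy=1.5))
```

```text
t 6.27 tcp [ 516.7 -270.4  170.8] F [-2.6  4.8  7. ] gap 26.4 q [ 1.    0.56 -0.43  1.46 -0.32  1.45  0.69]
[-3.37010692  7.54865389  3.21467203] [1.17956034 0.21265072 0.34454648]
[  0.90682554 -54.42451588  99.54843518]
```

View pics/w5.png

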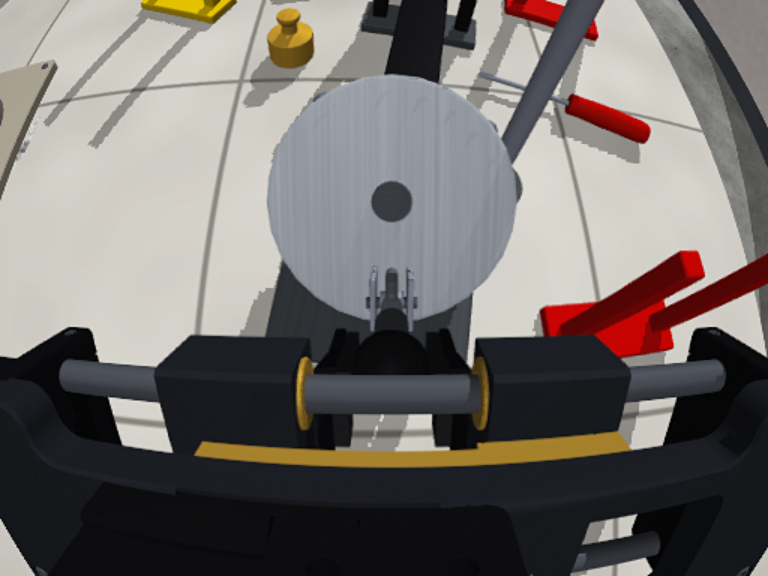

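Request:
servo_tool(
  steps=[
    [2,0,0,0.3,0,0,0],
    [2,0,0,0.6,0,0,0],
    [2,0.1,0,0.9,0,0,0],
    [2,0.1,0,1.2,0,0,0],
    [2,0.1,0,1.4,0,0,0],
    [2,0.1,0,1.4,0,0,0],
  ],
)

```text
t: 6.82
tcp_pos: [518.4, -263.3, 161.3]
eef_rot: [[-0.039, 0.995, 0.091], [0.825, -0.019, 0.565], [0.564, 0.097, -0.82]]
wrist_force: [-2.4, -1.0, 15.1]
finger_gap: 26.3
```

```bash
cat >> h.py <<'E'
def rep(th=.166):
    s=st();print("F wheel",np.round(WR.T@s["wrist_force"],1), "M",np.round(s["torque"],2),"tcp wheel",np.round(WR.T@(s["tcp_pos"]-ww([0,0,0])),1));return s
E
python3 - <<'E'
from h import *
rep()
c=capture("wrist");cv2.imwrite("pics/w6.png",cv2.resize(c["frame"],None,fx=1.5,fy=1.5))
E
```

```text
t 6.82 tcp [ 518.4 -263.3  161.3] F [-2.4 -1.  15.1] gap 26.3 q [ 0.99  0.56 -0.44  1.48 -0.32  1.42  0.69]
F wheel [-2.2  7.6 13.1] M [1.15 0.14 0.25] tcp wheel [ 10.5 -53.   87.5]
```

View pics/w6.png

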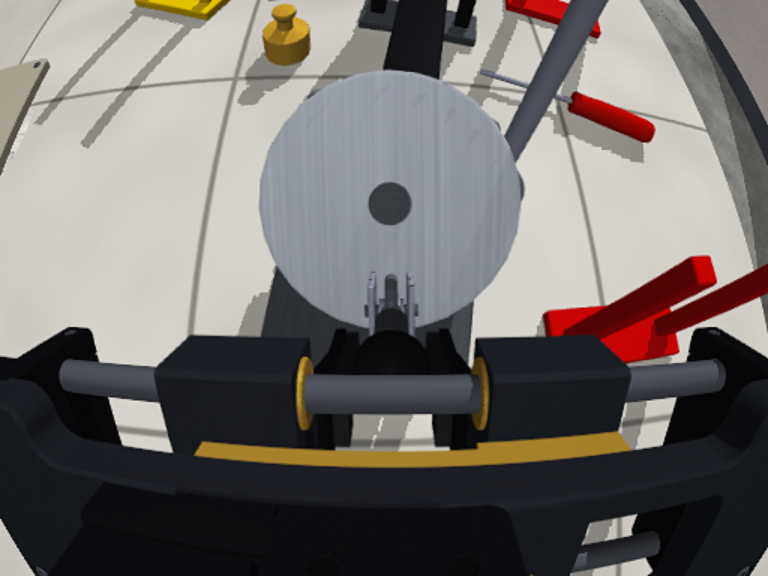

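Run:
```python
from h import *
cs=capture("scene");cs["frame"]
old=cv2.imread("pics/scene0.png")
for n,u,v,z in [("prong",258.9,194.8,165),("flagtop",288.9,204.8,159)]: print(n,rig(onz(cs,u,v,z)))
g=cv2.cvtColor(old,cv2.COLOR_BGR2GRAY)
print(g[190:206,252:268]);print(g[200:218,282:298])
cv2.imwrite("pics/g2.png",cv2.resize(cs["frame"][185:290,225:345],None,fx=6,fy=6,interpolation=cv2.INTER_CUBIC))
```

```text
prong [-51.18532909 313.50176516 165.        ]
flagtop [ -1.00821406 397.71939927 159.        ]
[[141 153 179 200 209 211 209 211 214 220 226 227 228 229 229 229]
 [140 154 177 197 207 211 211 212 214 222 225 228 228 228 229 229]
 [159 166 183 199 206 208 207 205 208 219 225 227 228 229 229 229]
 [184 186 193 200 198 194 183 175 183 203 220 226 226 228 227 230]
 [192 192 193 189 171 148 132 123 138 178 212 224 227 227 227 229]
 [171 176 179 166 136 104  82  82 103 152 197 222 225 227 228 228]
 [154 157 155 145 115  84  67  63  89 132 185 217 226 226 228 227]
 [172 166 163 146 116  79  59  61  77 127 180 214 224 226 226 228]
 [205 203 196 175 138  90  63  63  78 123 178 213 225 225 226 227]
 [223 221 215 199 157 100  65  58  76 125 177 214 224 226 225 226]
 [225 225 222 206 170 109  68  62  80 123 179 215 225 226 226 227]
 [226 227 226 213 174 111  67  60  78 123 178 214 224 222 222 218]
 [226 226 226 214 176 113  67  59  75 118 174 203 214 213 208 207]
 [226 225 224 212 174 112  65  59  72 116 159 190 198 196 191 184]
 [218 217 214 199 163 103  64  56  71 108 156 186 190 181 175 169]
[... 575 characters left out ...]
 127 159 170 174 178 181 190]
 [192 187 180 167 146 106  73  70  88 130 164 177 183 192 198 202]
 [180 176 174 163 140 100  73  68  92 136 171 191 197 202 208 211]
 [176 178 177 171 142  98  69  70 101 142 179 198 202 205 212 212]
 [187 188 191 180 152 104  71  70 106 153 188 201 207 207 207 210]
 [195 198 196 187 152 103  65  75 109 157 191 204 209 208 208 210]
 [202 194 188 172 142  99  72  79 114 160 190 207 209 210 209 208]
 [189 173 163 147 128 106  94 105 131 165 192 204 209 210 211 212]
 [166 158 145 143 141 134 135 145 158 179 198 206 211 207 208 211]
 [157 145 144 141 147 151 151 161 167 180 194 204 211 210 209 208]
 [156 150 149 143 140 138 141 144 152 164 185 203 210 208 212 212]]
```

View pics/g2.png

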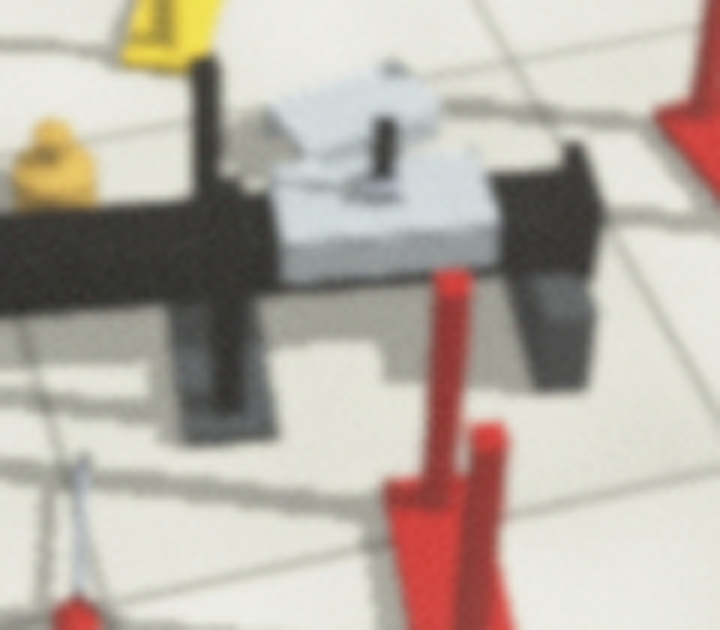

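Request:
servo_tool(
  steps=[
    [2,0.2,0,-0.1,0,0,0],
    [2,0.4,0.87,-0.1,0,0,0],
    [2,0.6,1.71,-0.1,0,0,0],
    [2,0.97,2.5,-0.1,0,0,0],
    [2,1.47,3.21,-0.1,0,0,0],
    [2,2.09,3.83,-0.1,0,0,0],
    [2,2.8,4.33,-0.1,0,0,0],
    [2,2.8,4.33,-0.1,0,0,0],
  ],
)

```text
t: 7.58
tcp_pos: [560.7, -241.0, 181.6]
eef_rot: [[-0.039, 0.995, 0.089], [0.825, -0.018, 0.565], [0.564, 0.096, -0.82]]
wrist_force: [-4.8, -3.9, 7.9]
finger_gap: 26.3
```

Run:
```python
from h import *
rep()
c=capture("wrist");cv2.imwrite("pics/w7.png",cv2.resize(c["frame"],None,fx=1.5,fy=1.5))
```

```text
t 7.58 tcp [ 560.7 -241.   181.6] F [-4.8 -3.9  7.9] gap 26.3 q [ 0.93  0.58 -0.45  1.41 -0.33  1.44  0.61]
F wheel [-4.1  0.8  9.1] M [-0.15  0.51  0.44] tcp wheel [ 48.8 -17.9  87.7]
```

View pics/w7.png

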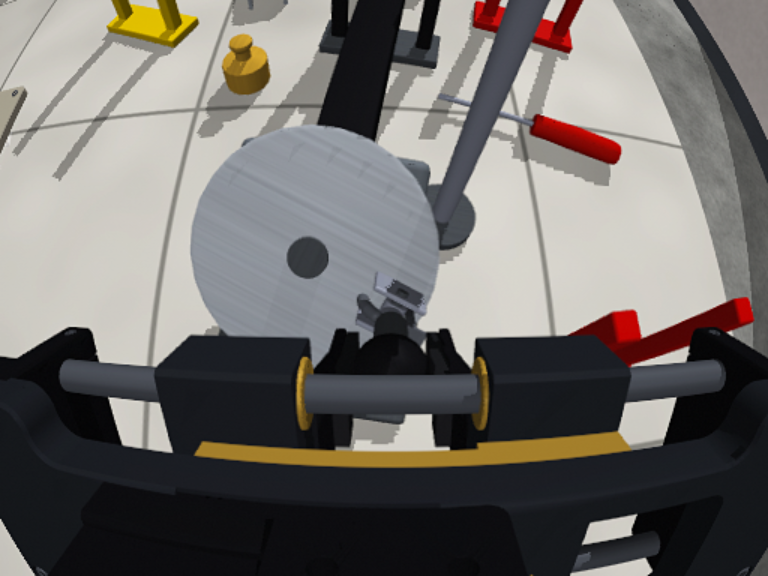

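```bash
cat > circ.py <<'E'
import sys,numpy as np
a0,step,n=map(float,sys.argv[1:4]);a=np.deg2rad(a0)
print([[2,round(5*(np.cos(a)-np.cos(a+np.deg2rad(step*k))),2),round(5*(np.sin(a+np.deg2rad(step*k))-np.sin(a)),2),0,0,0,0] for k in range(1,int(n)+1)])
E
python3 circ.py 60 15 20
```

```text
[[2, np.float64(1.21), np.float64(0.5), 0, 0, 0, 0], [2, np.float64(2.5), np.float64(0.67), 0, 0, 0, 0], [2, np.float64(3.79), np.float64(0.5), 0, 0, 0, 0], [2, np.float64(5.0), np.float64(0.0), 0, 0, 0, 0], [2, np.float64(6.04), np.float64(-0.79), 0, 0, 0, 0], [2, np.float64(6.83), np.float64(-1.83), 0, 0, 0, 0], [2, np.float64(7.33), np.float64(-3.04), 0, 0, 0, 0], [2, np.float64(7.5), np.float64(-4.33), 0, 0, 0, 0], [2, np.float64(7.33), np.float64(-5.62), 0, 0, 0, 0], [2, np.float64(6.83), np.float64(-6.83), 0, 0, 0, 0], [2, np.float64(6.04), np.float64(-7.87), 0, 0, 0, 0], [2, np.float64(5.0), np.float64(-8.66), 0, 0, 0, 0], [2, np.float64(3.79), np.float64(-9.16), 0, 0, 0, 0], [2, np.float64(2.5), np.float64(-9.33), 0, 0, 0, 0], [2, np.float64(1.21), np.float64(-9.16), 0, 0, 0, 0], [2, np.float64(0.0), np.float64(-8.66), 0, 0, 0, 0], [2, np.float64(-1.04), np.float64(-7.87), 0, 0, 0, 0], [2, np.float64(-1.83), np.float64(-6.83), 0, 0, 0, 0], [2, np.float64(-2.33), np.float64(-5.62), 0, 0, 0, 0], [2, np.float64(-2.5), np.float64(-4.33), 0, 0, 0, 0]]
```

Request:
servo_tool(
  steps=[
    [2,1.2,0.5,0,0,0,0],
    [2,2.5,0.67,0,0,0,0],
    [2,3.8,0.5,0,0,0,0],
    [2,5.0,0.0,0,0,0,0],
    [2,6.0,-0.8,0,0,0,0],
    [2,6.8,-1.8,0,0,0,0],
    [2,7.3,-3.0,0,0,0,0],
    [2,7.5,-4.3,0,0,0,0],
    [2,7.5,-4.3,0,0,0,0],
  ],
)

```text
t: 8.38
tcp_pos: [512.9, -179.6, 218.9]
eef_rot: [[-0.037, 0.995, 0.09], [0.825, -0.02, 0.564], [0.563, 0.095, -0.821]]
wrist_force: [-1.6, -2.2, 6.8]
finger_gap: 26.3
```

Run:
```python
from h import *
rep()
c=capture("wrist");cv2.imwrite("pics/w8.png",cv2.resize(c["frame"],None,fx=1.5,fy=1.5))
```

```text
t 8.38 tcp [ 512.9 -179.6  218.9] F [-1.6 -2.2  6.8] gap 26.3 q [ 0.96  0.39 -0.49  1.59 -0.39  1.42  0.6 ]
F wheel [-1.2  1.9  7. ] M [-0.34  0.28  0.22] tcp wheel [-8.1 47.  87.8]
```

View pics/w8.png

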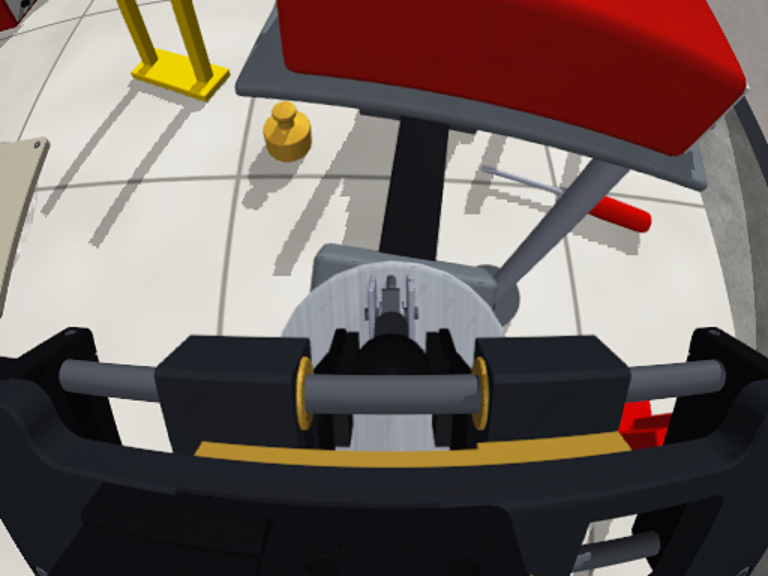

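Request:
servo_tool(
  steps=[
    [2,-0.17,-1.29,0,0,0,0],
    [2,-0.67,-2.5,0,0,0,0],
    [2,-1.46,-3.54,0,0,0,0],
    [2,-2.5,-4.33,0,0,0,0],
    [2,-3.71,-4.83,0,0,0,0],
    [2,-5,-5,0,0,0,0],
    [2,-6.29,-4.83,0,0,0,0],
    [2,-7.5,-4.33,0,0,0,0],
    [2,-8.54,-3.54,0,0,0,0],
    [2,-9.33,-2.5,0,0,0,0],
    [2,-9.83,-1.29,0,0,0,0],
    [2,-10,0,0,0,0,0],
    [2,-9.83,1.29,0,0,0,0],
    [2,-9.33,2.5,0,0,0,0],
    [2,-8.54,3.54,0,0,0,0],
    [2,-7.5,4.33,0,0,0,0],
    [2,-6.29,4.83,0,0,0,0],
    [2,-5,5,0,0,0,0],
    [2,-3.71,4.83,0,0,0,0],
    [2,-2.5,4.33,0,0,0,0],
  ],
)

```text
t: 10.1
tcp_pos: [558.8, -201.4, 208.7]
eef_rot: [[-0.037, 0.995, 0.091], [0.826, -0.021, 0.564], [0.563, 0.096, -0.821]]
wrist_force: [-0.9, -8.1, 4.4]
finger_gap: 26.2
```

Run:
```python
from h import *
rep()
cs=capture("scene");cv2.imwrite("pics/g3.png",cv2.resize(cs["frame"][185:290,225:345],None,fx=6,fy=6,interpolation=cv2.INTER_CUBIC))
```

```text
t 10.1 tcp [ 558.8 -201.4  208.7] F [-0.9 -8.1  4.4] gap 26.2 q [ 0.91  0.5  -0.47  1.46 -0.36  1.43  0.57]
F wheel [ 0.4 -4.2  8.3] M [-1.33  0.19  0.05] tcp wheel [40.7 29.5 87.7]
```

View pics/g3.png

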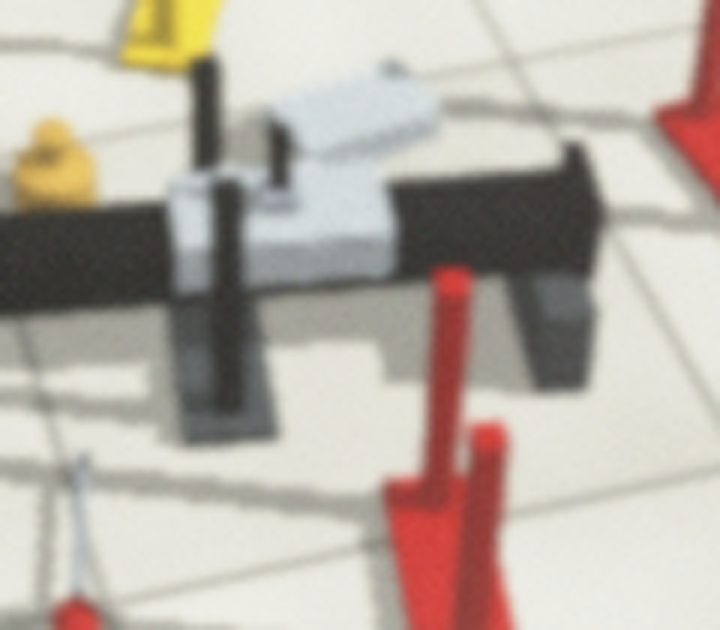

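Run:
```python
from h import *
c=capture("scene")
g=255-cv2.cvtColor(c["frame"],cv2.COLOR_BGR2GRAY).astype(float)
def colc(u0,u1,v0,v1,bg=None):
    out=[]
    for v in range(v0,v1):
        r=g[v,u0:u1+1];r=np.clip(r-(255-140),0,None)  # darker than 140
        out.append((v,round((r*np.arange(u0,u1+1)).sum()/r.sum(),2)))
    return out
print("far",colc(254,264,196,204));print("near",colc(258,267,217,227));print("flag",colc(266,276,206,214))
pk=lambda x,y,x0=225,y0=185:(x0+(x+.5)/6-.5,y0+(y+.5)/6-.5)
f=onz(c,*pk(204.5,60),165);n=onz(c,*pk(228,186),165);fl=onz(c,*pk(280,126),159)
print(rig(f),rig(n),rig(fl), rig(n)-rig(f), rig((n+f)/2))
```

```text
far [(196, np.float64(258.28)), (197, np.float64(258.43)), (198, np.float64(258.67)), (199, np.float64(258.74)), (200, np.float64(258.82)), (201, np.float64(258.86)), (202, np.float64(258.9)), (203, np.float64(258.96))]
near [(217, np.float64(262.48)), (218, np.float64(262.61)), (219, np.float64(262.76)), (220, np.float64(262.63)), (221, np.float64(262.49)), (222, np.float64(262.38)), (223, np.float64(262.34)), (224, np.float64(262.41)), (225, np.float64(262.47)), (226, np.float64(262.42))]
flag [(206, np.float64(270.43)), (207, np.float64(270.57)), (208, np.float64(270.87)), (209, np.float64(271.01)), (210, np.float64(271.04)), (211, np.float64(270.89)), (212, np.float64(270.74)), (213, np.float64(270.85))]
[-52.30560979 312.9113321  165.        ] [ 43.60024714 313.53802046 165.        ] [ -3.78613427 345.1088616  159.        ] [ 9.59058569e+01  6.26688366e-01 -1.13686838e-13] [ -4.35268133 313.22467628 165.        ]
```

Request:
servo_tool(
  steps=[
    [2,1.04,-0.79,0,0,0,0],
    [2,1.83,-1.83,0,0,0,0],
    [2,2.33,-3.04,0,0,0,0],
    [2,2.5,-4.33,0,0,0,0],
    [2,2.33,-5.62,0,0,0,0],
    [2,1.83,-6.83,0,0,0,0],
    [2,1.04,-7.87,0,0,0,0],
    [2,0,-8.66,0,0,0,0],
    [2,-1.21,-9.16,0,0,0,0],
    [2,-2.5,-9.33,0,0,0,0],
    [2,-3.79,-9.16,0,0,0,0],
    [2,-5,-8.66,0,0,0,0],
    [2,-6.04,-7.87,0,0,0,0],
    [2,-6.83,-6.83,0,0,0,0],
    [2,-7.33,-5.62,0,0,0,0],
    [2,-7.5,-4.33,0,0,0,0],
    [2,-7.33,-3.04,0,0,0,0],
    [2,-6.83,-1.83,0,0,0,0],
    [2,-6.04,-0.79,0,0,0,0],
    [2,-6.04,-0.79,0,0,0,0],
  ],
)

```text
t: 11.87
tcp_pos: [554.8, -248.7, 175.5]
eef_rot: [[-0.041, 0.995, 0.09], [0.824, -0.017, 0.566], [0.565, 0.097, -0.82]]
wrist_force: [-3.6, -2.6, 10.9]
finger_gap: 26.4
```

Run:
```python
from h import *
s=rep();p=WR.T@(s["tcp_pos"]-ww([0,0,0]));print("ang",np.rad2deg(np.arctan2(p[0],-p[1]))+720)
c=capture("scene");cv2.imwrite("pics/g4.png",cv2.resize(c["frame"][185:265,235:315],None,fx=8,fy=8,interpolation=cv2.INTER_CUBIC))
c=capture("wrist");cv2.imwrite("pics/w9.png",cv2.resize(c["frame"],None,fx=1.5,fy=1.5))
```

```text
t 11.87 tcp [ 554.8 -248.7  175.5] F [-3.6 -2.6 10.9] gap 26.4 q [ 0.93  0.58 -0.43  1.41 -0.33  1.44  0.63]
F wheel [-3.1  3.7 10.7] M [0.06 0.36 0.39] tcp wheel [ 44.1 -28.4  87.6]
ang 777.2677525262463
```

View pics/g4.png

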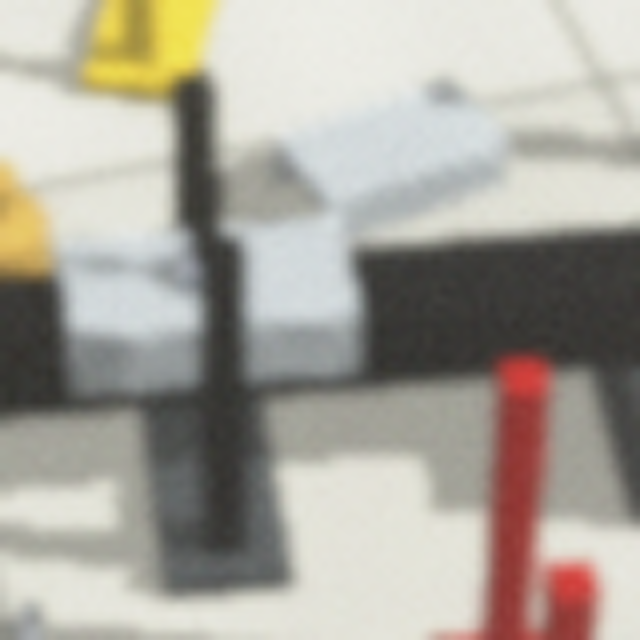

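View pics/w9.png

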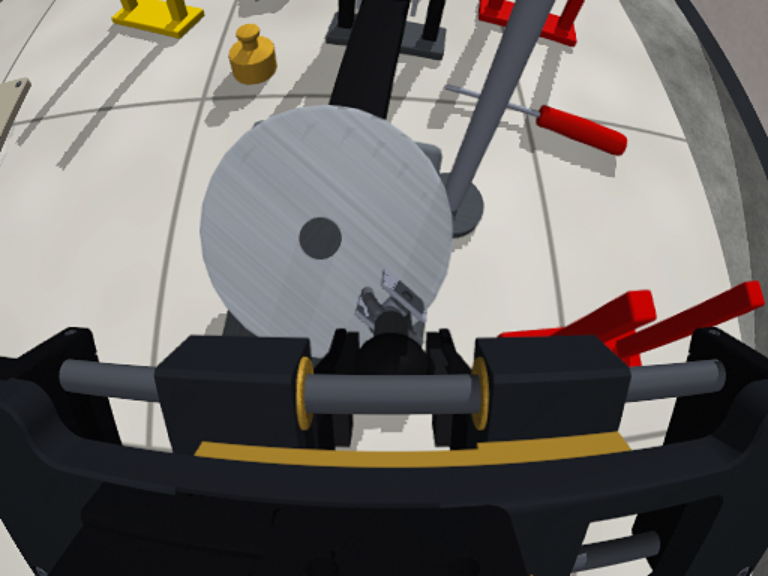

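Run:
```python
from h import *
c=capture("scene");g=cv2.cvtColor(c["frame"],cv2.COLOR_BGR2GRAY).astype(float)
for v in range(226,232): print(v,g[v,238:248].astype(int),g[v,274:285].astype(int))
old=cv2.imread("pics/scene0.png")
cv2.imwrite("pics/g5.png",cv2.resize(c["frame"][205:240,238:288],None,fx=15,fy=15,interpolation=cv2.INTER_CUBIC))
pk=lambda x,y:(235+(x+.5)/8-.5,185+(y+.5)/8-.5)
for p in [(70,332),(362,317)]: print(rig(onz(c,*pk(*p),109)))
```

```text
226 [ 58  55  57  59  83 126 161 174 179 183] [154 160 162 162 155 131  96  70  56  55  55]
227 [ 55  57  55  59  74 109 137 143 146 154] [151 152 157 156 150 133  96  65  56  57  54]
228 [ 56  55  54  56  74 102 125 131 132 132] [152 154 153 152 144 129  94  66  54  59  56]
229 [ 55  53  55  55  67  94 118 127 129 129] [154 151 156 153 144 129  94  68  58  53  51]
230 [ 55  52  52  56  62  91 115 127 128 129] [154 152 153 147 139 118  92  68  52  55  53]
231 [ 52  54  48  56  64  84 111 126 129 129] [137 138 136 128 119 101  78  63  57  56  57]
[ 21.68689278 257.98082542 109.        ]
[ 26.5325884  367.40707498 109.        ]
```

View pics/g5.png

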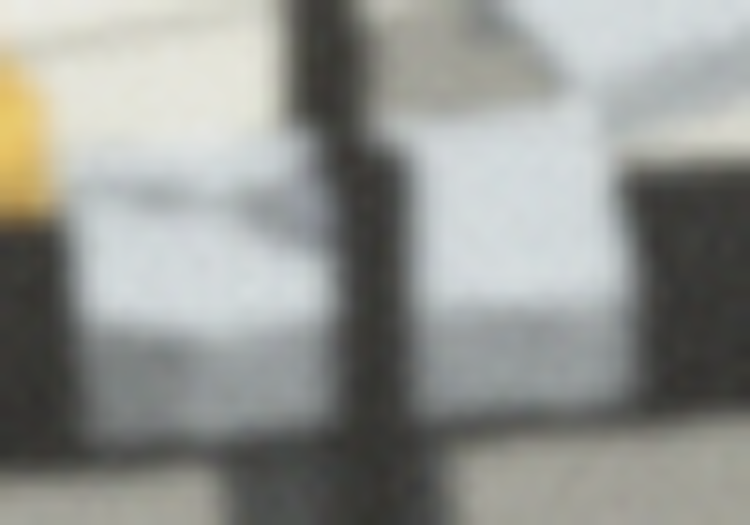

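Run:
```python
from h import *
c=capture("scene")
old=cv2.imread("pics/g3.png");cv2.imwrite("pics/g3z.png",cv2.resize(old[100:300,140:420],None,fx=2.7,fy=2.7,interpolation=cv2.INTER_CUBIC))
```

```text
(no output)
```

View pics/g3z.png

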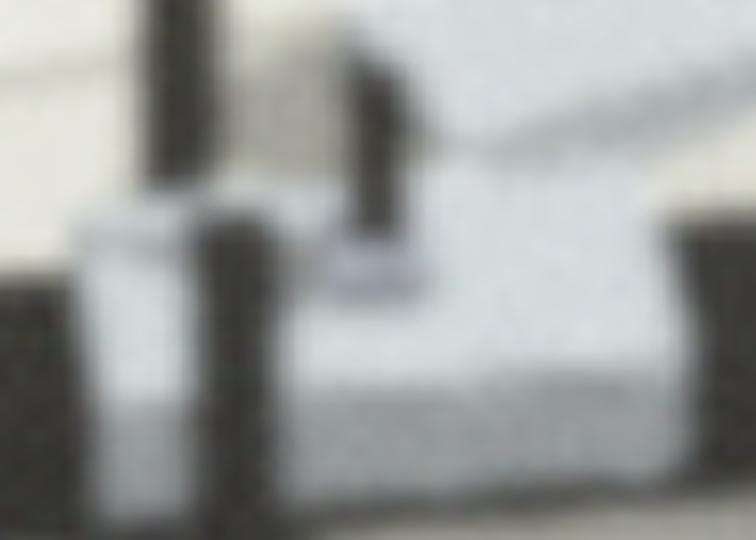

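Run:
```python
from h import *
c=capture("scene")
pk=lambda x,y:(225+(140+x/2.7+.5)/6-.5,185+(100+y/2.7+.5)/6-.5)
a,b=[rig(onz(c,*pk(*p),109)) for p in [(90,395),(688,372)]];print(a,b,(a+b)/2)
print("flag top",rig(onz(c,*pk(381,72),159)),"far prong mid shaft x ref")
print("prong near top",rig(onz(c,*pk(238,225),165)))
```

```text
[ 23.42973946 288.34059024 109.        ] [ 30.38550313 398.79757669 109.        ] [ 26.90762129 343.56908346 109.        ]
flag top [ -3.2198405  345.58763969 159.        ] far prong mid shaft x ref
prong near top [ 41.72136925 313.83285105 165.        ]
```

Request:
servo_tool(
  steps=[
    [3.5,0,0,0,0,0,0],
    [4.5,0,0,0,0,0,0],
    [5.5,0,0,0,0,0,0],
    [5.5,0,0,0,0,0,0],
    [5.5,0,0,-2,0,0,0],
    [5.5,0,0,-5,0,0,0],
    [5.5,0,0,-8,0,0,0],
    [5.5,0,0,-12,0,0,0],
    [5.5,0,0,-16,0,0,0],
    [5.5,0,0,-16,0,0,0],
  ],
)

```text
t: 12.95
tcp_pos: [538.1, -345.6, 310.4]
eef_rot: [[-0.037, 0.995, 0.096], [0.828, -0.024, 0.56], [0.559, 0.1, -0.823]]
wrist_force: [0.2, -1.2, 0.8]
finger_gap: 55.2
```

Run:
```python
from h import *
s=rep();c=capture("wrist");cv2.imwrite("pics/w10.png",cv2.resize(c["frame"],None,fx=1.5,fy=1.5))
T=np.array(s["eef_rot"]);C=-np.array(c["R"]).T@np.array(c["t"])
print("cam in tool",T.T@(C-s["tcp_pos"]),"fwd",T.T@np.array(c["R"])[2])
D=np.stack([Rr[:,1],Rr[:,0],[0,0,-1]],1)
print(rel(rw([0,-60,520]),D),rel(rw([0,230,430]),D))
```

```text
t 12.95 tcp [ 538.1 -345.6  310.4] F [ 0.2 -1.2  0.8] gap 55.2 q [ 0.98  0.61 -0.39  1.07 -0.32  1.76  0.61]
F wheel [ 0.4 -0.5  1.3] M [-0.68 -0.02 -0.04] tcp wheel [ 42.8 -31.5 254.6]
cam in tool [  73.90781583   -0.20033519 -143.14487758] fwd [-0.26730363 -0.00097786  0.96361186]
[ 21.52  -0.67 -11.23   3.16 -34.64   9.18] [ 39.98   2.32  12.69   3.16 -34.64   9.18]
```

View pics/w10.png

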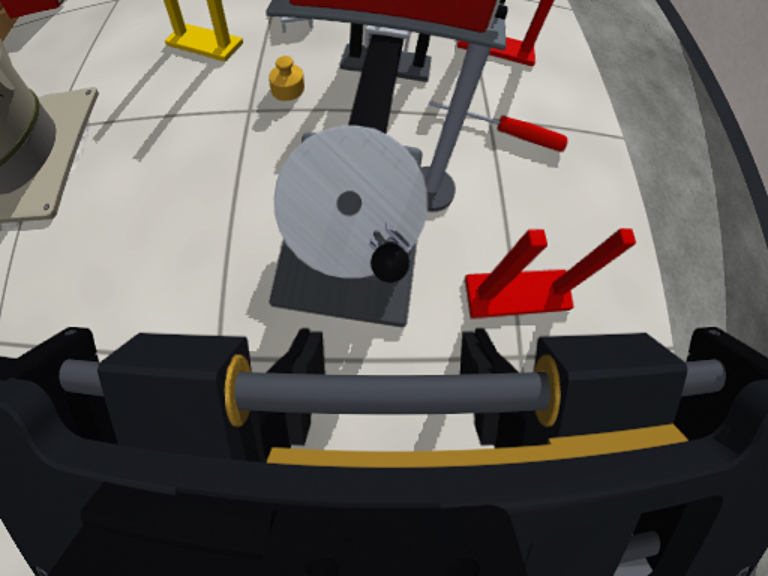

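Run:
```python
from h import *
D=np.stack([Rr[:,1],Rr[:,0],[0,0,-1]],1)
for p in [(0,-100,480),(0,240,470),(0,240,350)]: print(rel(rw(p),D))
```

```text
[ 16.03  -1.6  -10.23   3.16 -34.64   9.18]
[ 43.04   2.85   9.97   3.16 -34.64   9.18]
[ 36.3    1.67  19.83   3.16 -34.64   9.18]
```

Request:
servo_tool(
  steps=[
    [5.5,4,-0.4,-2.5,0.6,-7,1.8],
    [5.5,8,-0.8,-5,1.2,-14,3.6],
    [5.5,12,-1.2,-7.5,1.8,-20,5.4],
    [5.5,16,-1.6,-10.2,2.4,-26,7.2],
    [5.5,16,-1.6,-10.2,3,-33,9],
    [5.5,19,-1,-8,3.2,-34.6,9.2],
    [5.5,22,-0.5,-6,3.2,-34.6,9.2],
    [5.5,25,0,-4,3.2,-34.6,9.2],
    [5.5,28,0.4,-1.5,3.2,-34.6,9.2],
    [5.5,31,0.9,0.5,3.2,-34.6,9.2],
    [5.5,34,1.4,3,3.2,-34.6,9.2],
    [5.5,37,1.9,5,3.2,-34.6,9.2],
    [5.5,40,2.4,7.5,3.2,-34.6,9.2],
    [5.5,43,2.85,10,3.2,-34.6,9.2],
    [5.5,43,2.85,10,3.2,-34.6,9.2],
    [5.5,41,2.5,13,3.2,-34.6,9.2],
    [5.5,38.6,2,16.5,3.2,-34.6,9.2],
    [5.5,36.3,1.7,19.8,3.2,-34.6,9.2],
    [5.5,36.3,1.7,19.8,3.2,-34.6,9.2],
    [5.5,36.3,1.7,19.8,3.2,-34.6,9.2],
  ],
)

```text
t: 14.67
tcp_pos: [557.8, 70.5, 347.9]
eef_rot: [[0.153, 0.988, -0.009], [0.988, -0.153, 0.004], [0.003, -0.009, -1.0]]
wrist_force: [-0.1, -0.4, 1.2]
finger_gap: 54.9
```

Run:
```python
from h import *
s=rep();c=capture("wrist");cv2.imwrite("pics/w11.png",cv2.resize(c["frame"],None,fx=1.5,fy=1.5))
```

```text
t 14.67 tcp [557.8  70.5 347.9] F [-0.1 -0.4  1.2] gap 54.9 q [ 0.3   0.21 -0.6   1.42  0.11  1.55 -0.44]
F wheel [-0.1  0.4  1.3] M [-0.01 -0.12  0.01] tcp wheel [ -2.8 329.1  47.8]
```

View pics/w11.png

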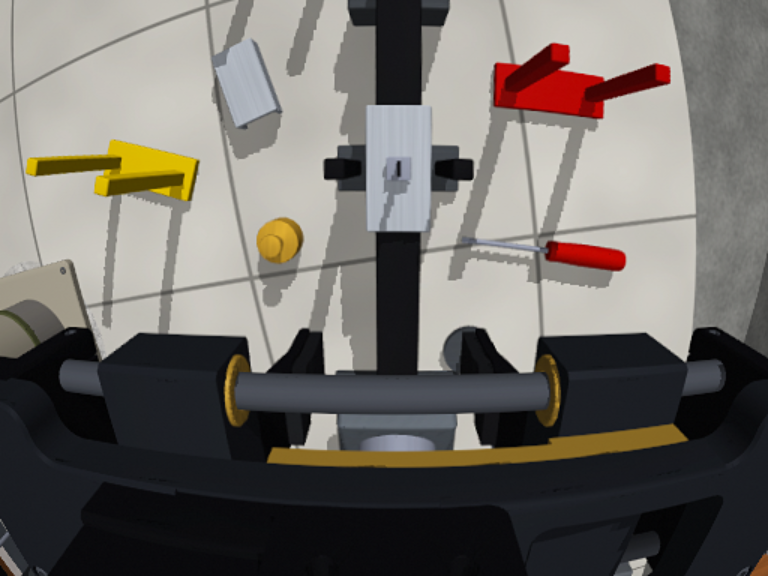

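Run:
```python
from h import *
c=capture("wrist");f=c["frame"][85:140,210:320]
f=np.clip(255*(f/255.)**0.5,0,255).astype('uint8')
cv2.imwrite("pics/w11c.png",cv2.resize(f,None,fx=7,fy=7,interpolation=cv2.INTER_CUBIC))
```

```text
(no output)
```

View pics/w11c.png

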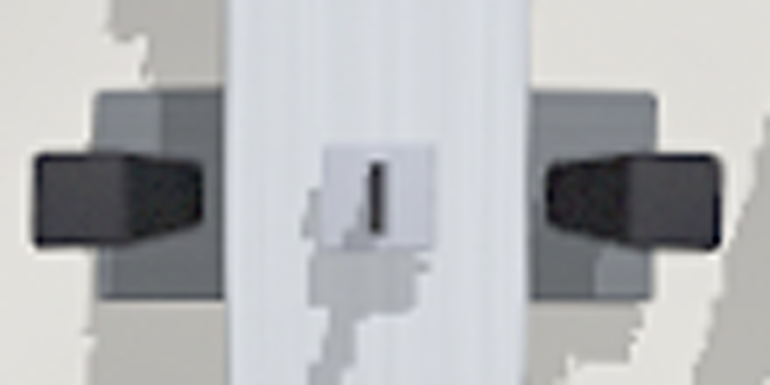

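Run:
```python
from h import *
D=np.stack([Rr[:,1],Rr[:,0],[0,0,-1]],1)
th=np.deg2rad(54)
for p in [(0,240,470),(0,-100,480)]: print(rel(rw(p),D))
print(rel(ww([0,-50,87+170],th),TRt(th)), ww([0,-50,257],th))
```

```text
[ -0.25   0.07 -11.78  -0.1   -0.33   0.22]
[-34.24  -0.06 -12.98  -0.1   -0.33   0.22]
[-41.5    3.99   3.61 -16.47  31.95 -52.12] [ 535.82691577 -344.90008028  313.66508686]
```

Request:
servo_tool(
  steps=[
    [5.5,0,0,-4,0,0,0],
    [5.5,0,0,-8,0,0,0],
    [5.5,-3,0,-12,0,0,0],
    [5.5,-7,0,-13,0,0,0],
    [5.5,-11,0,-13,0,0,0],
    [5.5,-15,0,-13,0,0,0],
    [5.5,-19,0,-13,0,0,0],
    [5.5,-23,0,-13,0,0,0],
    [5.5,-27,0,-13,0,0,0],
    [5.5,-31,0,-13,-2,3,-5],
    [5.5,-34,0,-13,-4,7,-11],
    [5.5,-37,1,-11,-6,11,-17],
    [5.5,-39,2,-8,-8,15,-24],
    [5.5,-40,3,-5,-10,19,-31],
    [5.5,-41.5,4,-2,-12,23,-38],
    [5.5,-41.5,4,1,-14,27.5,-45],
    [5.5,-41.5,4,3.6,-16.5,32,-52],
    [5.5,-41.5,4,3.6,-16.5,32,-52],
    [5.5,-41.5,4,3.6,-16.5,32,-52],
    [5.5,-41.5,4,3.6,-16.5,32,-52],
  ],
)

```text
t: 16.43
tcp_pos: [535.6, -346.8, 312.6]
eef_rot: [[-0.719, 0.689, 0.091], [0.607, 0.559, 0.565], [0.338, 0.461, -0.82]]
wrist_force: [-0.5, -0.1, 1.0]
finger_gap: 55.1
```

Run:
```python
from h import *
s=rep();c=capture("wrist");f=c["frame"];cv2.imwrite("pics/w12.png",cv2.resize(f,None,fx=1.5,fy=1.5))
th=np.deg2rad(54);print(rel(ww([0,-50,87+170],th),TRt(th)),1.5*wproj(c,ww([0,-50,87],th)),1.5*wproj(c,ww([0,0,0])))
```

```text
t 16.43 tcp [ 535.6 -346.8  312.6] F [-0.5 -0.1  1. ] gap 55.1 q [ 1.02  0.63 -0.48  1.06 -0.28  1.77  1.35]
F wheel [-0.5  0.5  0.9] M [-0.61 -0.04 -0.04] tcp wheel [ 40.6 -31.6 257.3]
[ 0.07  0.04  0.07 -0.1   0.23 -0.27] [394.0439509  265.86271757] [393.23855117 189.37087744]
```

View pics/w12.png

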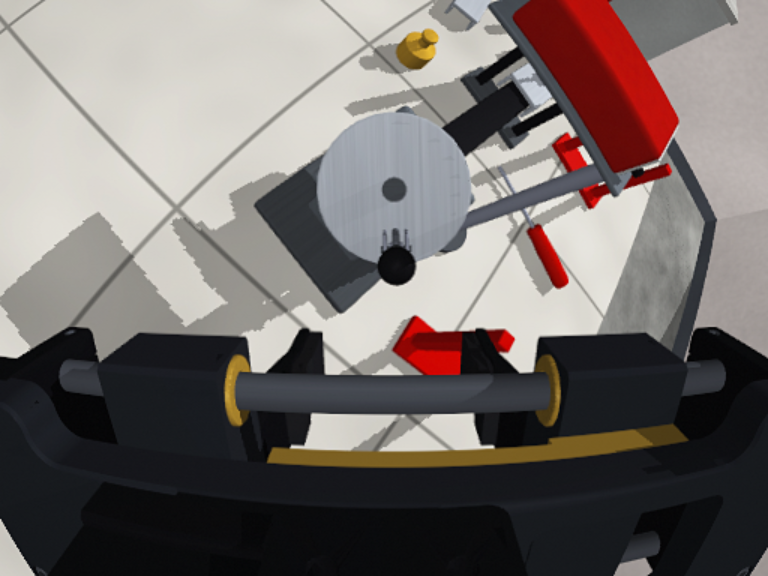

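Request:
servo_tool(
  steps=[
    [5.5,0.1,0.2,4,0,0,0],
    [5.5,0.1,0.2,8,0,0,0],
    [5.5,0.1,0.2,12,0,0,0],
    [5.5,0.1,0.2,13.5,0,0,0],
    [5.5,0.1,0.2,13.5,0,0,0],
    [5.5,0.1,0.2,13.5,0,0,0],
  ],
)

```text
t: 16.98
tcp_pos: [548.2, -267.2, 204.6]
eef_rot: [[-0.722, 0.686, 0.09], [0.605, 0.563, 0.563], [0.336, 0.461, -0.821]]
wrist_force: [0.1, 0.0, 0.4]
finger_gap: 54.7
```

Run:
```python
from h import *
s=rep();c=capture("wrist");f=c["frame"];cv2.imwrite("pics/w13.png",cv2.resize(f,None,fx=1.5,fy=1.5))
th=np.deg2rad(54);print(rel(ww([0,-50,87],th),TRt(th)),1.5*wproj(c,ww([0,-50,87],th)),1.5*wproj(c,ww([0,0,0])))
T=np.array(s["eef_rot"]);print("ahead of tcp",[ (1.5*wproj(c,s["tcp_pos"]+k*T[:,2])).round() for k in (30,35,40)])
```

```text
t 16.98 tcp [ 548.2 -267.2  204.6] F [0.1 0.  0.4] gap 54.7 q [ 1.    0.59 -0.5   1.36 -0.29  1.5   1.37]
F wheel [0.1 0.3 0.3] M [-0.62 -0.04 -0.  ] tcp wheel [ 40.5 -27.5 122.6]
[-0.03 -0.11  3.65 -0.13  0.22 -0.17] [388.0051161 341.9704351] [389.04654914 206.31133365]
ahead of tcp [array([391., 345.]), array([391., 340.]), array([391., 336.])]
```

View pics/w13.png

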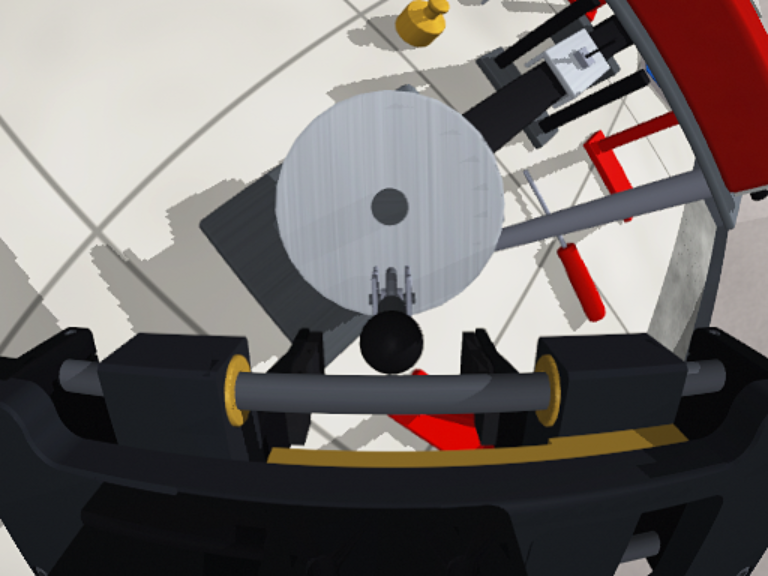

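Request:
servo_tool(
  steps=[
    [5.5,0,0,2,0,0,0],
    [5.5,0,0,3.4,0,0,0],
    [5.5,0,0,3.5,0,0,0],
    [2,0,0,3.5,0,0,0],
    [2,0,0,3.5,0,0,0],
    [2,0,0,3.5,0,0,0],
    [2,0,0,3.5,0,0,0],
    [2,0,0,3.5,0,0,0],
    [2,0,0,3.5,0,0,0],
    [2,0,0,3.5,0,0,0],
  ],
)

```text
t: 17.87
tcp_pos: [550.3, -248.0, 173.4]
eef_rot: [[-0.721, 0.687, 0.088], [0.604, 0.561, 0.566], [0.339, 0.461, -0.82]]
wrist_force: [-0.7, -2.8, 2.4]
finger_gap: 25.8
```

Run:
```python
from h import *
s=rep();c=capture("wrist");f=c["frame"];cv2.imwrite("pics/w14.png",cv2.resize(f,None,fx=1.5,fy=1.5))
c=capture("scene");cv2.imwrite("pics/g6.png",cv2.resize(c["frame"][185:265,235:315],None,fx=8,fy=8,interpolation=cv2.INTER_CUBIC))
g=cv2.cvtColor(c["frame"],cv2.COLOR_BGR2GRAY).astype(float)
for v in range(226,232): print(v,g[v,238:248].astype(int),g[v,274:285].astype(int))
```

```text
t 17.87 tcp [ 550.3 -248.   173.4] F [-0.7 -2.8  2.4] gap 25.8 q [ 0.99  0.59 -0.51  1.42 -0.29  1.43  1.38]
F wheel [-0.2 -0.9  3.6] M [-0.72  0.01  0.05] tcp wheel [ 39.6 -29.6  86. ]
226 [ 57  57  57  57  80 119 157 172 177 185] [155 157 160 162 158 139 108  75  57  55  55]
227 [ 55  56  54  57  73 102 131 143 145 147] [152 151 155 155 151 137 108  74  59  50  55]
228 [ 52  54  55  52  68  90 118 129 132 129] [152 151 152 150 146 137 108  73  56  54  54]
229 [ 55  53  54  54  64  87 112 124 126 126] [151 150 150 149 147 130  98  69  57  53  52]
230 [ 55  52  53  56  65  89 113 124 132 130] [150 152 150 146 138 121  87  67  56  56  53]
231 [ 50  54  52  54  62  82 107 122 128 125] [133 139 136 130 115  97  75  62  56  55  58]
```

View pics/w14.png

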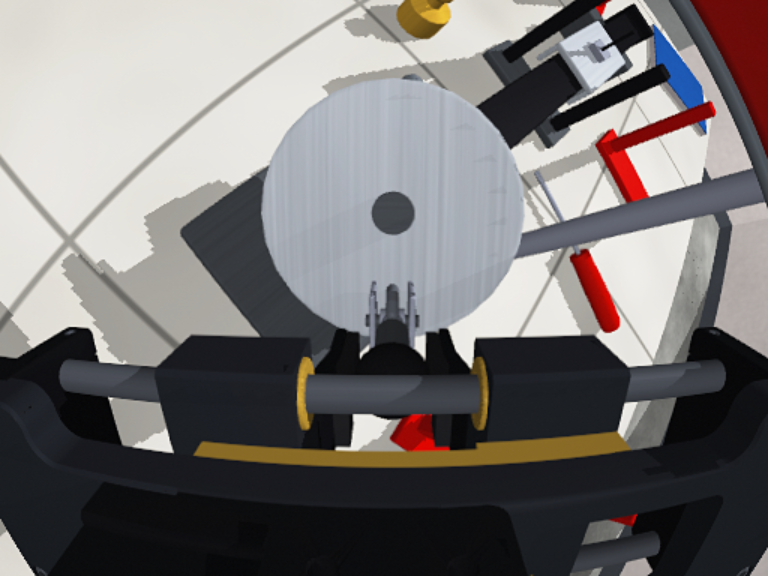

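Request:
servo_tool(
  steps=[
    [2,0,0.2,0,0,0,0],
    [2,0,0.35,0,0,0,0],
    [2,0,0.35,0,0,0,0],
    [2,0,0.35,-0.3,0,0,0],
    [2,0,0.35,-0.6,0,0,0],
    [2,0,0.35,-0.9,0,0,0],
    [2,0,0.35,-1.2,0,0,0],
    [2,0,0.35,-1.4,0,0,0],
    [2,0,0.35,-1.4,0,0,0],
  ],
)

```text
t: 18.72
tcp_pos: [551.2, -252.4, 185.6]
eef_rot: [[-0.722, 0.687, 0.086], [0.602, 0.561, 0.568], [0.342, 0.462, -0.819]]
wrist_force: [0.4, 3.9, -8.8]
finger_gap: 26.0
```

Run:
```python
from h import *
s=rep();c=capture("wrist");f=c["frame"];cv2.imwrite("pics/w15.png",cv2.resize(f,None,fx=1.5,fy=1.5))
c=capture("scene")
g=cv2.cvtColor(c["frame"],cv2.COLOR_BGR2GRAY).astype(float)
for v in range(226,232): print(v,g[v,238:248].astype(int),g[v,274:285].astype(int))
```

```text
t 18.72 tcp [ 551.2 -252.4  185.6] F [ 0.4  3.9 -8.8] gap 26.0 q [ 0.99  0.59 -0.51  1.4  -0.29  1.45  1.37]
F wheel [-0.2 -1.9 -9.5] M [-0.96 -0.04 -0.02] tcp wheel [ 41.2 -26.   98.3]
226 [ 57  58  53  62  84 125 158 174 176 186] [151 157 159 163 154 133  99  69  55  55  53]
227 [ 59  57  57  58  80 111 139 143 147 149] [150 152 154 153 148 128  93  68  57  53  53]
228 [ 52  52  54  55  73 110 126 133 133 132] [147 151 155 149 146 126  97  68  53  52  56]
229 [ 55  51  51  58  67  98 122 129 128 129] [149 149 151 152 145 128  97  67  56  56  55]
230 [ 53  55  50  56  67  90 117 128 127 130] [150 153 148 142 137 119  88  63  53  54  55]
231 [ 52  51  54  51  65  85 108 125 129 127] [136 139 137 129 117  96  78  60  59  57  57]
```

View pics/w15.png

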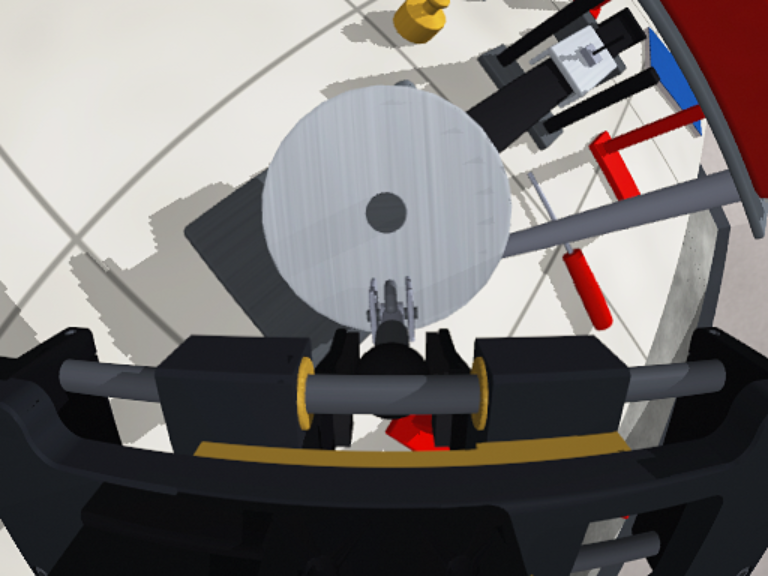

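Request:
servo_tool(
  steps=[
    [2,0,0,0.15,0,0,-1],
    [2,0.65,-0.04,0.18,0,0,-2],
    [2,1.3,-0.08,0.25,0,0,-3],
    [2,1.95,-0.12,0.4,0,0,-3.5],
    [2,2.57,-0.17,0.6,0,0,-3.5],
    [2,3.17,-0.2,0.85,0,0,-3.5],
    [2,3.75,-0.24,1.15,0,0,-3.5],
    [2,3.75,-0.24,1.15,0,0,-3.5],
  ],
)

```text
t: 19.48
tcp_pos: [523.0, -224.8, 188.7]
eef_rot: [[-0.762, 0.642, 0.087], [0.568, 0.597, 0.566], [0.312, 0.481, -0.819]]
wrist_force: [1.1, -0.2, -3.4]
finger_gap: 25.8
```

Run:
```python
from h import *
s=rep();c=capture("wrist");f=c["frame"];cv2.imwrite("pics/w16.png",cv2.resize(f,None,fx=1.5,fy=1.5))
```

```text
t 19.48 tcp [ 523.  -224.8  188.7] F [ 1.1 -0.2 -3.4] gap 25.8 q [ 1.03  0.51 -0.54  1.52 -0.31  1.42  1.45]
F wheel [ 1.1 -2.  -2.8] M [-1.08 -0.17 -0.15] tcp wheel [ 9.  -5.5 87.7]
```

View pics/w16.png

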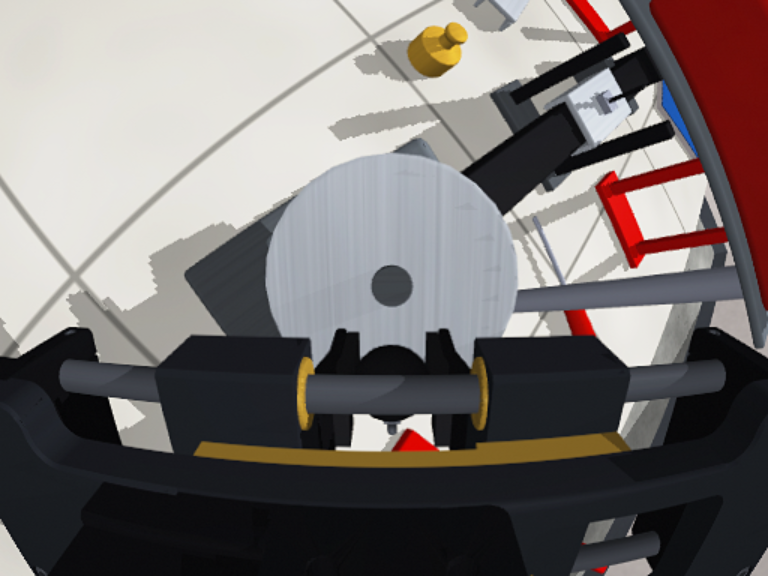

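Request:
servo_tool(
  steps=[
    [2,0.55,0,0.4,0,0,0],
    [2,1.07,0,0.8,0,0,0],
    [2,1.55,0,1.25,0,0,0],
    [2,2.0,0,1.7,0,0,0],
    [2,2.4,0,2.2,0,0,0],
    [2,2.75,0,2.75,0,0,0],
    [2,3.05,0,3.3,0,0,0],
    [2,3.3,0,3.9,0,0,0],
    [2,3.5,0,4.5,0,0,0],
    [2,3.6,0,5.2,0,0,0],
    [2,3.6,0,5.2,0,0,0],
  ],
)

```text
t: 20.45
tcp_pos: [500.3, -174.1, 156.0]
eef_rot: [[-0.762, 0.642, 0.086], [0.567, 0.597, 0.568], [0.313, 0.481, -0.819]]
wrist_force: [-1.3, 0.4, 0.3]
finger_gap: 25.8
```

Run:
```python
from h import *
s=rep();c=capture("wrist");f=c["frame"];cv2.imwrite("pics/w17.png",cv2.resize(f,None,fx=1.5,fy=1.5))
```

```text
t 20.45 tcp [ 500.3 -174.1  156. ] F [-1.3  0.4  0.3] gap 25.8 q [ 1.03  0.45 -0.57  1.68 -0.35  1.31  1.46]
F wheel [-1.3  0.3  0.1] M [-0.69  0.15  0.16] tcp wheel [-21.3  13.8  34.3]
```

View pics/w17.png

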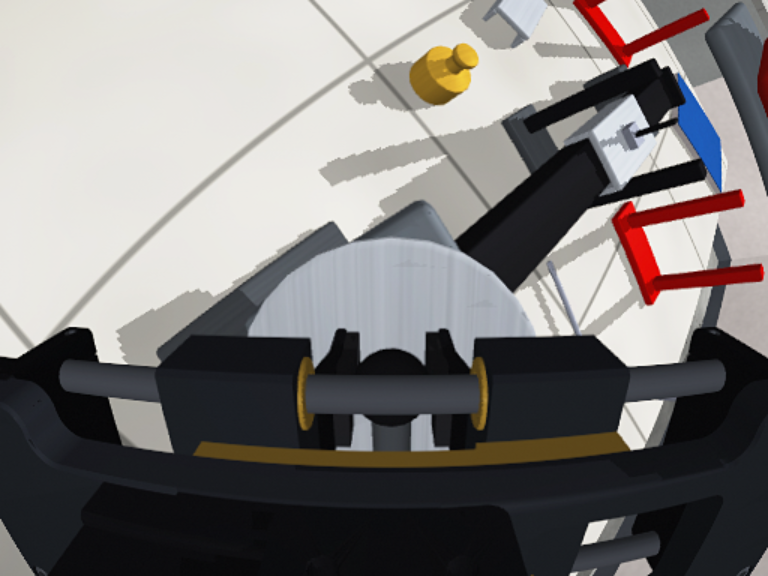

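Request:
servo_tool(
  steps=[
    [2,0.05,0,0.4,0,0,0],
    [2,0.1,0,0.8,0,0,0],
    [2,0.1,0,1.0,0,0,0],
    [2,0.1,0,1.0,0,0,0],
  ],
)

```text
t: 20.83
tcp_pos: [501.0, -168.9, 148.8]
eef_rot: [[-0.762, 0.642, 0.087], [0.568, 0.597, 0.567], [0.312, 0.481, -0.819]]
wrist_force: [-2.0, -0.6, 0.4]
finger_gap: 25.9
```

Run:
```python
from h import *
s=rep()
```

```text
t 20.83 tcp [ 501.  -168.9  148.8] F [-2.  -0.6  0.4] gap 25.9 q [ 1.03  0.45 -0.57  1.69 -0.35  1.29  1.46]
F wheel [-1.9 -0.5  0.9] M [-0.57  0.29  0.25] tcp wheel [-21.5  14.   25.4]
```

Request:
servo_tool(
  steps=[
    [2,0,0,0.15,0,0,0],
    [2,0,0,0.3,0,0,0],
    [2,0,0,0.3,0,0,0],
    [2,0,0,0.3,0,0,0],
  ],
)

```text
t: 21.17
tcp_pos: [501.3, -167.5, 146.7]
eef_rot: [[-0.762, 0.642, 0.087], [0.568, 0.597, 0.567], [0.312, 0.481, -0.819]]
wrist_force: [-2.4, 0.9, 1.1]
finger_gap: 25.7
```

Run:
```python
from h import *
s=rep()
c=capture("wrist");f=c["frame"];cv2.imwrite("pics/w18.png",cv2.resize(f,None,fx=1.5,fy=1.5))
```

```text
t 21.17 tcp [ 501.3 -167.5  146.7] F [-2.4  0.9  1.1] gap 25.7 q [ 1.03  0.46 -0.57  1.7  -0.35  1.28  1.46]
F wheel [-2.5  1.1  0.5] M [-0.42  0.35  0.37] tcp wheel [-21.4  13.9  22.8]
```

View pics/w18.png

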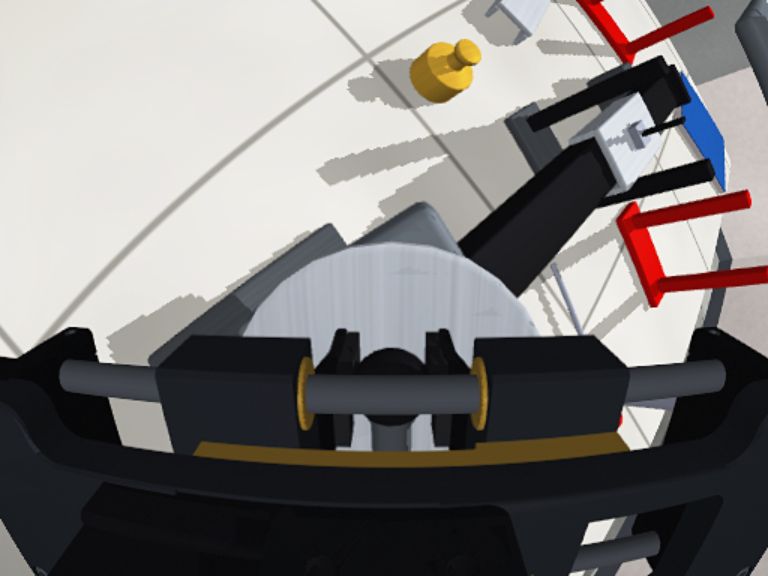

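Request:
servo_tool(
  steps=[
    [2,0,0,0.1,0,0,0],
    [2,0,0,0.2,0,0,0],
    [2,0,0,0.2,0,0,0],
  ],
)

```text
t: 21.47
tcp_pos: [501.5, -166.4, 145.0]
eef_rot: [[-0.762, 0.642, 0.088], [0.568, 0.597, 0.567], [0.311, 0.482, -0.819]]
wrist_force: [-3.3, 0.6, 1.7]
finger_gap: 25.8
```

Run:
```python
from h import *
s=rep()
```

```text
t 21.47 tcp [ 501.5 -166.4  145. ] F [-3.3  0.6  1.7] gap 25.8 q [ 1.03  0.46 -0.57  1.7  -0.35  1.28  1.46]
F wheel [-3.4  1.   1.3] M [-0.38  0.4   0.31] tcp wheel [-21.3  13.8  20.8]
```

Request:
servo_tool(
  steps=[
    [4,0,0,0,0,0,0],
    [5.5,0,0,0,0,0,0],
    [5.5,0,0,0,0,0,0],
    [5.5,0,0,0,0,0,0],
    [5.5,0,0,-3,0,0,0],
    [5.5,0,0,-6,0,0,0],
    [5.5,0,0,-10,0,0,0],
    [5.5,0,0,-14,0,0,0],
    [5.5,0,0,-14,0,0,0],
  ],
)

```text
t: 22.22
tcp_pos: [490.0, -251.7, 265.3]
eef_rot: [[-0.76, 0.643, 0.096], [0.575, 0.596, 0.561], [0.303, 0.481, -0.823]]
wrist_force: [-0.1, -0.7, -0.1]
finger_gap: 55.1
```

Run:
```python
from h import *
s=rep()
c=capture("wrist");f=c["frame"];cv2.imwrite("pics/w19.png",cv2.resize(f,None,fx=1.5,fy=1.5))
th=np.deg2rad(57.5)
for a in (0,5,10): 
  r=np.deg2rad(a);print(a,1.5*wproj(c,ww([0,-50+75*np.cos(r),24+75*np.sin(r)],th)),1.5*wproj(c,ww([0,-50,24],th)),1.5*wproj(c,ww([0,0,0],th)))
cd=capture("side");crop(cd,200,200,330,350,4,"d4")
```

```text
t 22.22 tcp [ 490.  -251.7  265.3] F [-0.1 -0.7 -0.1] gap 55.1 q [ 1.09  0.42 -0.54  1.46 -0.34  1.57  1.46]
F wheel [ 0.1 -0.6  0.3] M [-0.61 -0.04 -0.02] tcp wheel [-19.4  12.5 168.7]
0 [391.5025035  272.31487229] [392.17834538 373.47304133] [391.76452553 297.32786419]
5 [391.49254664 275.22475071] [392.17834538 373.47304133] [391.76452553 297.32786419]
10 [391.48802803 279.10458348] [392.17834538 373.47304133] [391.76452553 297.32786419]
```

View pics/w19.png

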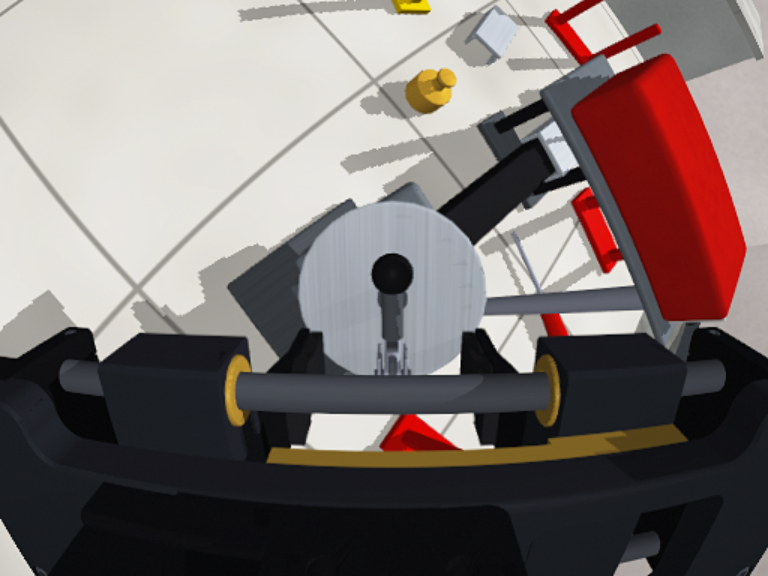

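View pics/d4.png

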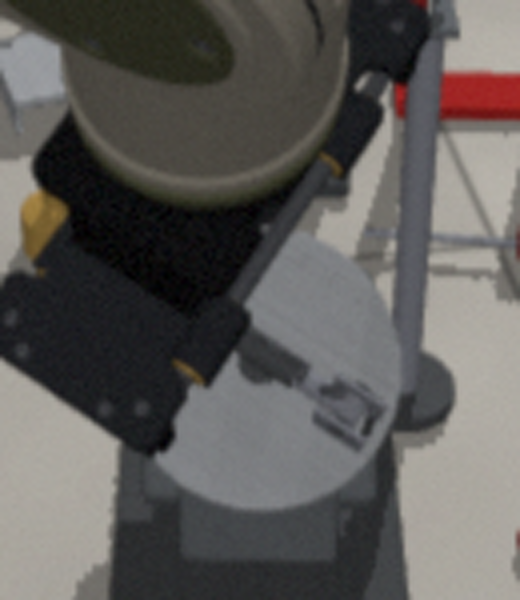

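Request:
servo_tool(
  steps=[
    [2,0.15,0,3,0,0,0],
    [0,0.15,0,6,0,0,0],
    [0,0.15,0,8,0,0,0],
    [0,0.15,0,8,0,0,0],
    [0,0.15,0,8,0,0,0],
    [0,0.15,0,8,0,0,0],
    [0,0.15,0,9,0,0,0],
    [0,0.15,0,10,0,0,0],
    [0,0.15,0,10.6,0,0,0],
    [0,0.15,0,10.9,0,0,0],
    [0,0.15,0,10.9,0,0,0],
  ],
)

```text
t: 23.23
tcp_pos: [497.7, -183.9, 171.4]
eef_rot: [[-0.761, 0.642, 0.089], [0.569, 0.597, 0.566], [0.311, 0.481, -0.82]]
wrist_force: [-4.3, -5.9, 12.3]
finger_gap: 1.2
```

Run:
```python
from h import *
s=rep()
```

```text
t 23.23 tcp [ 497.7 -183.9  171.4] F [-4.3 -5.9 12.3] gap 1.2 q [ 1.05  0.44 -0.56  1.66 -0.35  1.34  1.46]
F wheel [-3.3  1.7 13.8] M [-0.1   0.59  0.47] tcp wheel [-22.4  14.4  52.7]
```

Request:
servo_tool(
  steps=[
    [0,0,0,-3,0,0,0],
    [0,0,0,-6,0,0,0],
    [0,0,0,-10,0,0,0],
    [0,0,0,-14,0,0,0],
    [3,0,0,-16,0,0,0],
    [5,0,0,-16,0,0,0],
  ],
)

```text
t: 23.73
tcp_pos: [484.0, -277.3, 305.2]
eef_rot: [[-0.761, 0.642, 0.093], [0.572, 0.596, 0.563], [0.306, 0.481, -0.821]]
wrist_force: [0.5, -0.1, -0.4]
finger_gap: 7.3
```

Run:
```python
from h import *
s=rep()
c=capture("wrist");f=c["frame"];cv2.imwrite("pics/w20.png",cv2.resize(f[80:260,180:340],None,fx=4,fy=4,interpolation=cv2.INTER_CUBIC)[:600])
D=np.stack([Rr[:,1],Rr[:,0],[0,0,-1]],1)
for p in [(0,-100,480),(0,240,470),(0,240,350)]: print(rel(rw(p),D))
th=np.deg2rad(57.5)
for a in (0,5): 
  r=np.deg2rad(a);print(a,4*(wproj(c,ww([0,-50+75*np.cos(r),24+75*np.sin(r)],th))-[180,80]),4*(wproj(c,ww([0,0,0],th))-[180,80]))
```

```text
t 23.73 tcp [ 484.  -277.3  305.2] F [ 0.5 -0.1 -0.4] gap 7.3 q [ 1.11  0.43 -0.52  1.36 -0.34  1.67  1.45]
F wheel [ 0.5 -0.3 -0.3] M [-0.62 -0.05  0.  ] tcp wheel [-21.3  13.8 216.4]
[  4.13  10.45 -13.89  17.47 -31.87  55.4 ]
[ 18.92  33.41   6.38  17.47 -31.87  55.4 ]
[ 15.22  27.63  16.23  17.47 -31.87  55.4 ]
0 [324.13795655 375.58236175] [324.72382429 436.70649294]
5 [324.11787372 381.60184547] [324.72382429 436.70649294]
```

View pics/w20.png

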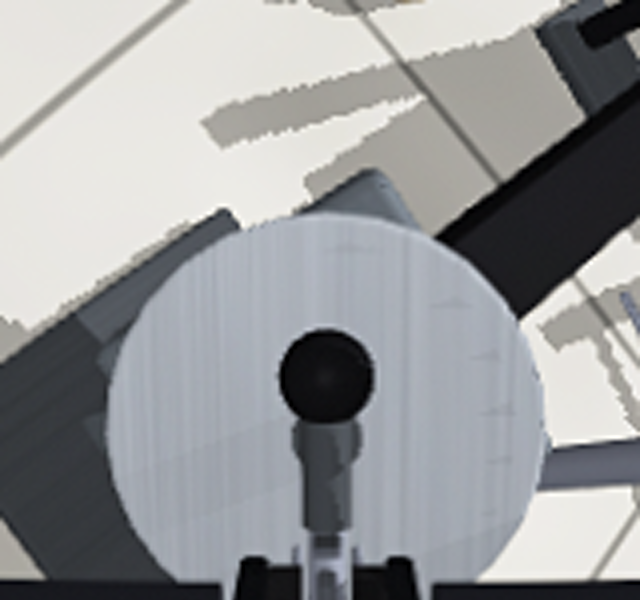

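Request:
servo_tool(
  steps=[
    [5,1,2.6,-3.5,2,-4,7],
    [5,2,5.2,-7,4,-8,14],
    [5,3,7.8,-10.5,6,-12,20],
    [5,4.1,10.4,-13.9,8,-16,27],
    [5,4.1,10.4,-13.9,10,-20,34],
    [5,4.1,10.4,-13.9,12,-24,41],
    [5,4.1,10.4,-13.9,15,-28,48],
    [5,5.8,13,-11.6,17.5,-32,55.4],
    [5,7.5,15.6,-9.3,17.5,-32,55.4],
    [5,9.2,18.2,-7,17.5,-32,55.4],
    [5,10.9,20.8,-4.7,17.5,-32,55.4],
    [5,12.6,23.4,-2.4,17.5,-32,55.4],
    [5,14.3,26,0,17.5,-32,55.4],
    [5,16,28.8,2.3,17.5,-32,55.4],
    [5,17.5,31.2,4.4,17.5,-32,55.4],
    [5,18.9,33.4,6.4,17.5,-32,55.4],
    [5,17.8,31.6,9.5,17.5,-32,55.4],
    [5,16.5,29.6,12.8,17.5,-32,55.4],
    [5,15.2,27.6,16.2,17.5,-32,55.4],
    [5,15.2,27.6,16.2,17.5,-32,55.4],
  ],
)

```text
t: 25.45
tcp_pos: [554.8, 68.7, 339.0]
eef_rot: [[0.152, 0.988, -0.018], [0.988, -0.152, -0.003], [-0.005, -0.017, -1.0]]
wrist_force: [-1.6, -0.7, -1.0]
finger_gap: 50.2
```

Run:
```python
from h import *
s=rep();c=capture("wrist");cv2.imwrite("pics/w21.png",cv2.resize(c["frame"],None,fx=1.5,fy=1.5))
f=c["frame"][85:140,210:320]
f=np.clip(255*(f/255.)**0.5,0,255).astype('uint8')
cv2.imwrite("pics/w21c.png",cv2.resize(f,None,fx=7,fy=7,interpolation=cv2.INTER_CUBIC))
```

```text
t 25.45 tcp [554.8  68.7 339. ] F [-1.6 -0.7 -1. ] gap 50.2 q [ 0.34  0.22 -0.65  1.43  0.13  1.55 -0.46]
F wheel [-1.5 -1.4 -0.3] M [-0.1  -0.09  0.  ] tcp wheel [ -5.5 322.2  41.7]
```

View pics/w21.png

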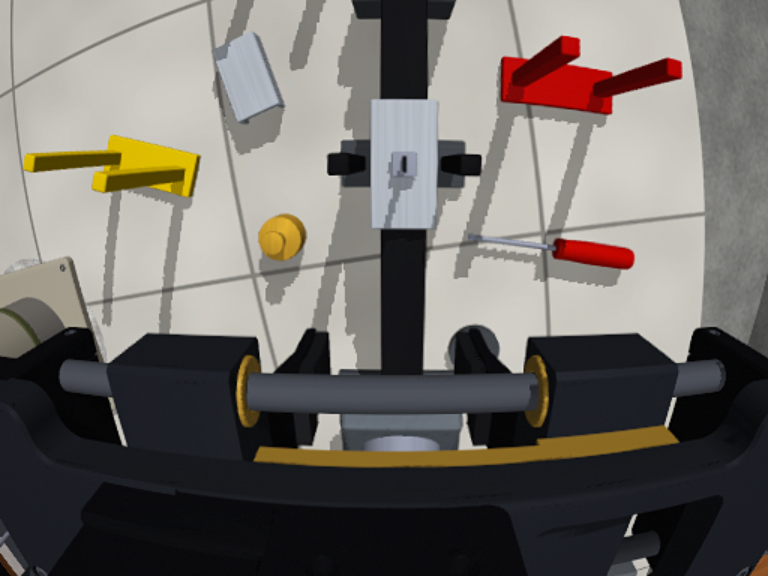

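View pics/w21c.png

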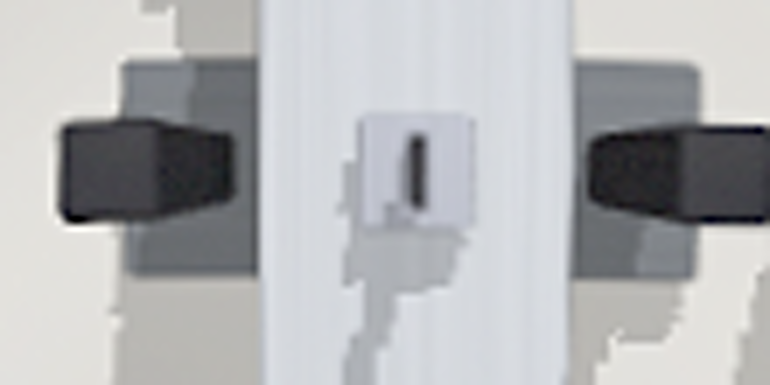

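Run:
```python
from h import *
robot.close_job();st()
```

```text
the job is handed in; nothing more can be done
the job is handed in; nothing more can be done
```

The job is done and handed in at about 25.5 s of the 70 s allowed. I swung the crank out to its stop and pushed the knob home. I then wound the wheel about 2.1 turns, trimmed it, pulled the knob out 12 mm to its stop, and folded the crank flat.

**Last checks**
- **Flag:** the wrist view from above the gate shows it within about 0.3 mm of the middle between the black prongs. That view came after locking and folding.
- **Crank:** a final press on the knob met a firm stop at about 14 N, and the ball then sat within about half a pixel of where a flat crank puts it.
- **Bystanders:** the brass mass, spare glider and screwdriver look unmoved in the last picture. I compared them only by eye.
- **Lock:** I did not test it by trying to turn the wheel. I infer it from the knob reaching its out stop and the wheel standing about 13 degrees from a lock position, inside the 17 degrees of play.

**What disagreed**
- Before the trim, the scene camera's flag position differed by up to 2 mm depending on whether I measured the flag top or the glider's ends. I went by the overhead wrist view.
- While folding, the grip slid a few millimetres along the ball, so I let go and finished the fold by pressing with closed fingers.

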